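# Load the filter plate and wind the press tight

### The job

Lift the white filter plate out of its grey rack by the orange tab, stand it upright in the slot of the blue plate press and let go of it. Then take the black crank knob and wind the red wheel clockwise (seen from above) until the plate is pulled up firm: once the follower meets the plate the knob gets heavier, and stop when it takes roughly half as much push again as when turning slowly and free, because overtightening cracks the plate. Finally let go, leaving the press tight, and do not disturb the jar, bottle and beaker standing around.

Things in the scene. Friction and masses are not known exactly. Their poses are not given: they have to be found in the camera images.
- plate: White filter plate, loose, standing upright: 90 wide (x) x 20 thick (y) x 90 high mm, about 0.2 kg. Orange grip tab on top centre, 40 (x) x 12 (y) mm, from 90 to 135 mm above the underside; pinch it across its thickness. Origin: centre of the underside, z up. Both faces are alike: a half turn about z is as good.
- rack: Grey draining rack, fixed, 120 (x) x 70 (y) mm, in which the plate stands at the start: floor 8 mm above the table, with two walls 30 mm high leaving a 26 mm wide slot along the rack's x. Origin at the centre of the underside.
- press: Bench plate press, fixed, 130 (x) x 250 (y) mm; clamp axis = its y: blue head at -y, slot, aluminium follower (top at 96 mm), and at +y the blue gearbox with the red wheel on top. Two guide rails, 100 mm apart inside, tops 42 mm above the table, flank the slot. Origin on the table under the press's middle, z up.
- press_head: Fixed blue head of the press, 120 (x) x 22 (y) mm, top 97 mm above the table; the plate is squeezed against its +y face. Origin on the table under its centre (111 mm along -y from the press origin); axes as the press.
- slot (a point): Where the plate's underside centre belongs: on the press bed (12 mm above the table), 14 mm from the head's inner face; axes as the press, plate thickness along y. The gap between head and follower starts 28 to 39 mm wide and reaches at least 14 mm to each side of this point. Winding slides the plate up to about 6 mm towards the head.
- wheel_hub (a point): Centre of the level red hand wheel at mid-rim height (112 mm above the table). Rim radius 60 mm, bar 12 mm thick; turns about the vertical here. Clockwise from above drives the follower towards the head, 20 mm per turn. From the start it takes 2.5 to 6.2 rad (differs) until the plate is pinched, then about 0.7 to 0.9 rad more to firm.
- wheel: The red wheel (origin at the hub). Push along the circle at the knob, in slow steady motion: 7.5 N (0.45 N m, friction) running free; from where the plate is pinched it grows by 5 to 6.5 N per rad. Firm and right: 11.7 N (80 N on the plate); 9.8 to 13.8 N is good enough; over 14.8 N cracks it. Faster moves read less when they stop: judge at 20 mm/s or less. Friction holds it where it is left.
- crank_knob (a point): Middle of the black upright crank knob: 18 mm diameter, 46 mm high, standing on the wheel's rim 60 mm from the wheel's axis, foot 119 mm and top 165 mm above the table; this point is 142 mm above the table. It spins freely on its own axis, so it can be carried round the circle by a gripper that keeps its orientation. It starts anywhere on about two thirds of the circle.
- jar: Bystander, loose: white plastic jar with blue cap, 76 mm diameter, 130 mm high; origin centre of underside. Leave it alone.
- brown_bottle: Bystander, loose: brown glass bottle with black cap, 48 mm diameter, 100 mm high; origin centre of underside. Leave it alone.
- beaker: Bystander, loose: glass beaker, 70 mm diameter, 90 mm high; origin centre of underside. Leave it alone.
Mind the look-alikes: they are no part of the job. What is shaped like the plate but purple is not meant.

How it is judged:
On the way, in this order (a step that is already met when the one before it is completed fails the run):
1. the plate stands upright in the slot of the press, let go, not yet squeezed (horizontal distance between plate and slot below 0.016 m and z of plate in the frame of slot between -0.004 and 0.005 m and angle between plate's own z axis and vertical below 0.08 rad and angle between the y axis of plate and the y axis of press, either way round below 0.1 rad and contact force between the fingers and plate below 0.2 N and contact force between plate and press_head below 15 N), for 0.1 s.
2. the plate is squeezed firmly between follower and head, the plate itself untouched (horizontal distance between plate and slot below 0.016 m and z of plate in the frame of slot between -0.004 and 0.005 m and angle between plate's own z axis and vertical below 0.08 rad and angle between the y axis of plate and the y axis of press, either way round below 0.1 rad and contact force between the fingers and plate below 0.2 N and contact force between plate and press_head above 40 N), for 0.2 s.
At the end, for the whole second after the job is handed in: The plate stands upright (within 0.08 rad) on the press bed, within 16 mm of the slot point and square to the press within 0.1 rad, at rest, squeezed against the head with 40 to 125 N by the wound wheel, and stays so when let go (horizontal distance between plate and slot below 0.016 m and z of plate in the frame of slot between -0.004 and 0.005 m and angle between plate's own z axis and vertical below 0.08 rad and angle between the y axis of plate and the y axis of press, either way round below 0.1 rad and contact force between plate and press_head between 40 and 125 N and linear speed of plate below 0.01 m/s); the robot touches nothing.
It fails at once if the plate is squeezed against the head with more than 140 N (it cracks) (contact force between plate and press_head above 140 N).
It fails at once if the jar is pushed more than 25 mm or tipped over (distance of jar from where it was at the start of the episode above 0.025 m or angle between jar's own z axis and vertical above 0.4 rad).
It fails at once if the brown bottle is pushed more than 25 mm or tipped over (distance of brown_bottle from where it was at the start of the episode above 0.025 m or angle between brown_bottle's own z axis and vertical above 0.4 rad).
It fails at once if the beaker is pushed more than 25 mm or tipped over (distance of beaker from where it was at the start of the episode above 0.025 m or angle between beaker's own z axis and vertical above 0.4 rad).
It also fails if it takes over 72 s, if anything falls off the work surface, if the arm or the gripper's body presses on something with over 40 N, if the wrist force passes 120 N, or if a joint passes its speed limit or range.

### The arm

A 7-joint arm with a two-finger parallel gripper is mounted at the origin on the work surface. World frame = base frame: x ahead of the robot, y to its left, z up, the work surface at z = 0. Lengths are in m, angles in rad, forces in N, time in s.
With the tool pointing down it reaches from about 0.35 to 0.9 m from the base axis. Payload 19.9 kg.
Tool frame: the origin (TCP) lies on the centre line of the jaws, within the pads' length; the fingertips stand ahead of it and the grasp point (between the pads) is the TCP (r.finger_overhang is the z of the fingertips in the tool frame, in m); z points along the fingers, y is the direction in which the jaws open and shut (so a half turn about z gives the same grasp; the last joint's range is limited). The gripper opens to 94 mm and grips with 3 to 60 N. Pads are 16 mm wide; open, the fingers measure 119 mm over their backs; the gripper's body (75 mm by 177 mm) begins 78 mm behind the grasp point.
Start: joints at [1.147, 0.417, -0.01, 1.614, 0.005, 1.111, -0.053], TCP at [0.233, -0.58, 0.224] pointing down, gripper open.
Joint ranges: [-2.81, 2.81], [-0.39, 2.02], [-1.27, 1.25], [0.06, 2.57], [-1.19, 4.33], [0.19, 2], [-2.82, 2.82]. Speed limits (rad/s): [1.89, 1.89, 2.39, 2.39, 3.01, 3.01, 3.01].

### API

Orientations are given as a rotation vector (axis times angle).
In Python, from workcell import r, viewer gives the robot as it stands. The module is installed in compiled form; this text tells all that it offers.
- The arm moves only by the shell command python3 -m handwheel 'ROWS' [OPENING] [FORCE]. ROWS is JSON, a list of rows, each an object with "dp": the shift along the world's x, y, z in mm, a list of three; "yaw": the turn about the world's z in rad. A call has 1 to 5 rows; each row shifts and turns the pose as measured when the row begins; what a row does not reach is not made up. A row lasts 1/10 s, in which the tool goes at most 50 mm and 8.59 degrees, less where a joint would pass 70% of its speed; a pose out of reach is approached as far as the arm can. A call is refused whole if a number of a shift passes 50 or a number of a turn 0.15, either way. A call with a gripper value outside its range is refused whole. OPENING is the opening, from 0 (shut) to 1 (fully open), set as the call begins (- or left out, the last holds). The fingers move at their own pace and stop on an object; FORCE is the grip in N (left out, the last holds). Time passes only in rows, so rows that do not move let the fingers close. It gives the time, the measured TCP pose, the force and the opening at its end, in the units of the state.
- r.observe(): the state, without advancing time (a new reading comes with each control period).
- viewer.grab_frame(name): name is "scene" or "top" or "wrist"; returns a dict with "pixels" (420x560x3 uint8, red, green, blue), "mtx" (3x3 intrinsics, pixels), "T" (4x4, takes a point from camera to world coordinates). Camera axes: x right, y down, z forward; pixel columns grow to the right and rows downward; lengths in m; the calibration is good to about 2 mm. A picture is of the moment at which its call begins. There is no depth.
- r.job_done(): hands the job in, once; it reports no verdict.
The state is a dict: "clock": time; "joint_pos": joint angles; "joint_velocities": joint speeds; "tau": joint torques, N m; "position": TCP position; "ee_rot": TCP orientation; "ft_force": force on the tool from outside, world axes, zero at the start; "ft_torque": the same for the moment, N m; "grip_width": opening from 0.0 (shut) to 1.0 (fully open).
Only numpy, scipy, OpenCV 4.12 (cv2) and the standard library are available. Lean on these libraries where they do the work, as an engineer would, in place of code of your own. Each camera call takes 0.05 s, during which the arm holds its last target.

## Working session

There is one attempt and no reset: what is moved stays moved. The work goes in short steps, Python scripts to look and compute and a shell command to move; the robot and the scene stay as the last step left them, time stands still between calls to the robot, and variables do not carry over. Pictures are saved under pics/ and viewed, and the job is handed in when it is done.

```bash
mkdir -p pics && ls -la && cat > h.py <<'E'
import numpy as np, cv2
from workcell import r, viewer
def grab(n, save=None):
    f=viewer.grab_frame(n)
    img=np.array(f["pixels"])[:,:,::-1].copy()
    if save: cv2.imwrite("pics/"+save,img)
    return img,np.array(f["mtx"]),np.array(f["T"])
def ray(K,T,u,v):
    d=np.linalg.inv(K)@np.array([u,v,1.0]); d=T[:3,:3]@d
    return T[:3,3],d/np.linalg.norm(d)
def onplane(K,T,u,v,z):
    o,d=ray(K,T,u,v); return o+d*(z-o[2])/d[2]
def proj(K,T,p):
    q=np.linalg.inv(T)@np.append(np.array(p,float),1); q=K@q[:3]; return q[:2]/q[2]
def two(o1,d1,o2,d2):
    A=np.stack([d1,-d2],1); s=np.linalg.lstsq(A,o2-o1,rcond=None)[0]
    a=o1+s[0]*d1; b=o2+s[1]*d2; return (a+b)/2, np.linalg.norm(a-b)
E
python3 - <<'E'
from h import *
np.set_printoptions(precision=4,suppress=True)
for n in ["scene","top","wrist"]:
    img,K,T=grab(n,n+"0.png"); print(n,K.tolist()); print(T)
s=r.observe()
for k,v in s.items(): print(k,np.round(v,4))
print(r.finger_overhang)
E
```

```text
total 12
drwxr-xr-x  3 agent agent 4096 Dec  5 18:57 .
drwxr-xr-x 23 root  root  4096 Dec  5 18:57 ..
drwxr-xr-x  2 agent agent 4096 Dec  5 18:57 pics
scene [[493.16361074387487, 0.0, 272.85913138057657], [0.0, 493.16361074387487, 210.74035335828384], [0.0, 0.0, 1.0]]
[[-0.7464  0.5605 -0.3587  1.0503]
 [ 0.6654  0.6322 -0.3969  0.4812]
 [ 0.0043 -0.535  -0.8449  1.1931]
 [ 0.      0.      0.      1.    ]]
top [[520.8253244484638, 0.0, 285.48319524787127], [0.0, 520.8253244484638, 210.47426319979903], [0.0, 0.0, 1.0]]
[[-0.0148 -0.988   0.1538  0.3485]
 [-0.9999  0.0156  0.0038 -0.0194]
 [-0.0061 -0.1537 -0.9881  1.6898]
 [ 0.      0.      0.      1.    ]]
wrist [[329.7477024284163, 0.0, 275.8600764719037], [0.0, 329.7477024284163, 206.38994444570565], [0.0, 0.0, 1.0]]
[[ 0.3729 -0.8965 -0.2392  0.3025]
 [-0.9279 -0.3604 -0.0958 -0.5515]
 [-0.0003  0.2576 -0.9662  0.385 ]
 [ 0.      0.      0.      1.    ]]
clock 0.15
joint_pos [ 1.1475  0.4178 -0.0103  1.614   0.0047  1.1107 -0.053 ]
joint_velocities [-0.0008 -0.0025 -0.001  -0.003  -0.0005 -0.0004  0.0017]
tau [  0.0007 -85.1532   0.6395 -42.613   -0.0488   0.0172   0.0001]
position [ 0.2328 -0.5797  0.224 ]
ee_rot [-3.0836 -0.5959  0.0004]
ft_force [ 0.453   0.0902 -0.0719]
ft_torque [-0.0314 -0.0091  0.0004]
grip_width 1.003
0.019
```

View pics/scene0.png

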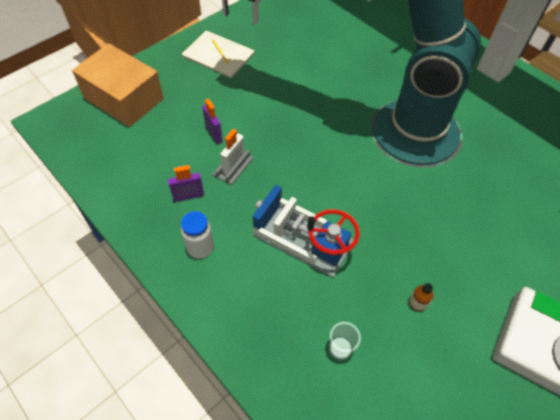

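View pics/top0.png

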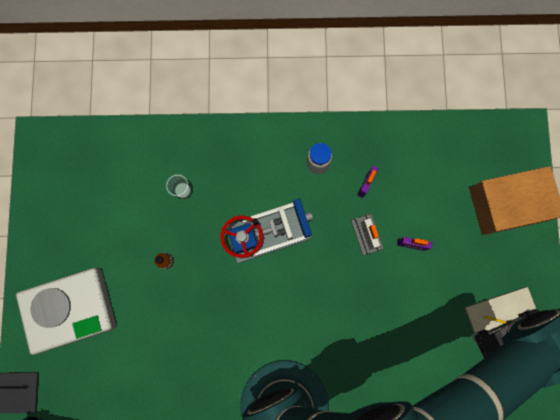

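View pics/wrist0.png

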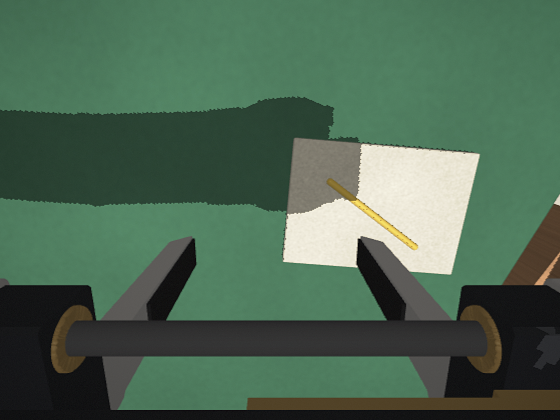

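The scene view shows the candidates with an orange tab. There are purple ones at scene px (212,122) and (185,185), and a white one at (232,158) standing in a grey rack. The press is at about (305,228), its blue head at (267,207) and the red wheel at (333,232). The top view shows white at (373,232) and purple at (368,182) and (414,243). The white one in the rack is the one meant, and I'll confirm it with an enlarged crop.

```bash
python3 - <<'E'
from h import *
a=cv2.imread("pics/scene0.png"); b=cv2.imread("pics/top0.png")
c=cv2.resize(a[95:285,160:370],None,fx=3.7,fy=3.1,interpolation=cv2.INTER_CUBIC)[:590,:780]
cv2.imwrite("pics/sceneC.png",cv2.resize(a[95:285,160:370],None,fx=3,fy=3,interpolation=cv2.INTER_CUBIC))
cv2.imwrite("pics/topC.png",cv2.resize(b[150:270,200:440],None,fx=3.3,fy=3.3,interpolation=cv2.INTER_CUBIC))
E
```

```text
(no output)
```

View pics/sceneC.png

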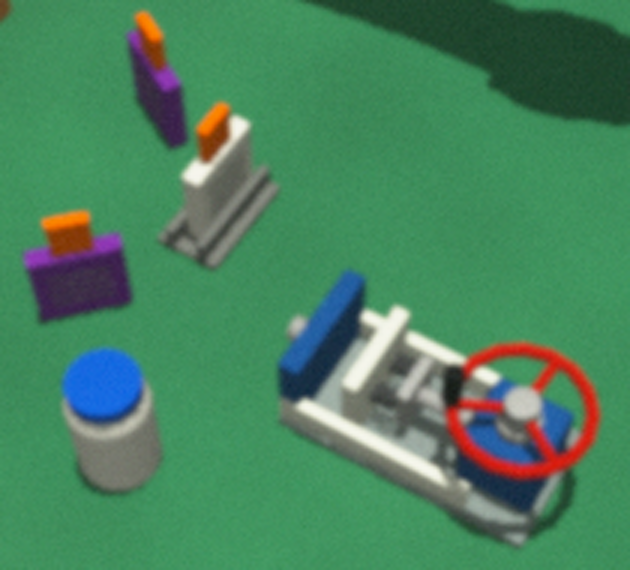

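View pics/topC.png

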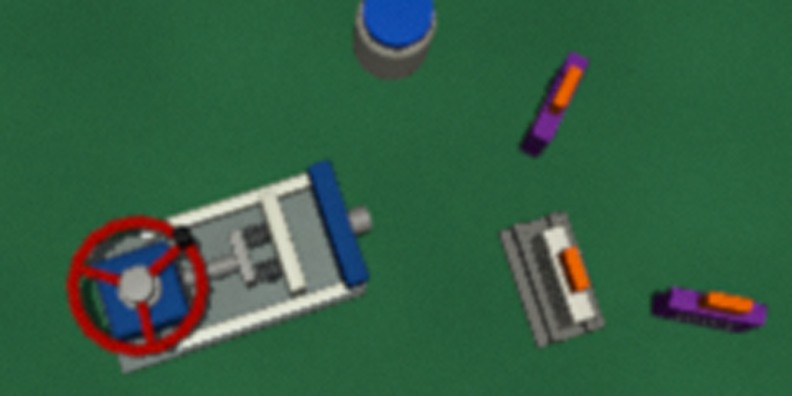

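The crop confirms it: the white plate stands in the grey rack at top crop (565,270), and its orange tab is at (575,268). The two purple ones are decoys. The black knob is at crop (183,238), which is top px (255,222). Next I'll measure.

```bash
cat > meas.py <<'E'
from h import *
np.set_printoptions(precision=4,suppress=True)
def mask(img,lo,hi,lo2=None,hi2=None):
    h=cv2.cvtColor(img,cv2.COLOR_BGR2HSV); m=cv2.inRange(h,lo,hi)
    if lo2: m|=cv2.inRange(h,lo2,hi2)
    return m
def blobs(m,amin=15):
    cs,_=cv2.findContours(m,cv2.RETR_EXTERNAL,cv2.CHAIN_APPROX_NONE)
    out=[]
    for c in cs:
        if cv2.contourArea(c)>=amin:
            M=cv2.moments(c); out.append((M['m10']/M['m00'],M['m01']/M['m00'],cv2.contourArea(c),c))
    return out
ORANGE=((8,180,150),(20,255,255)); BLUE=((100,150,50),(120,255,255)); RED=((0,200,90),(5,255,255),(172,200,90),(180,255,255))
E
python3 - <<'E'
from meas import *
tp,Kt,Tt=grab("top"); sc,Ks,Ts=grab("scene")
for nm,img in (("top",tp),("scene",sc)):
    for cn,C in (("orange",ORANGE),("blue",BLUE),("red",RED)):
        for b in blobs(mask(img,*C)):
            print(nm,cn,np.round(b[:3],1),cv2.boundingRect(b[3]),[np.round(x,1) for x in cv2.minAreaRect(b[3])])
np.savez("cal.npz",Kt=Kt,Tt=Tt,Ks=Ks,Ts=Ts)
E
```

```text
top orange [420.6 241.   32.5] (415, 239, 13, 5) [array([420.8, 241.1]), array([12.2,  3.7]), np.float64(11.3)]
top orange [374.2 230.8  35.5] (371, 225, 7, 13) [array([374.3, 230.9]), array([12.6,  3.8]), np.float64(71.6)]
top orange [371.5 176.1  33.5] (368, 171, 8, 11) [array([371.5, 176. ]), array([ 3.6, 12.1]), np.float64(26.6)]
top blue [235.6 244.7  89. ] (230, 236, 12, 17) [array([235.8, 243.3]), array([17.4,  8.2]), np.float64(71.6)]
top blue [251.1 240.6 102.5] (246, 230, 11, 19) [array([252. , 239.7]), array([ 9.6, 18.7]), np.float64(16.7)]
top blue [240.1 227.8  56.5] (229, 224, 22, 8) [array([239.8, 228.2]), array([ 4.5, 21.8]), np.float64(73.6)]
top blue [301.9 217.6 232. ] (294, 199, 18, 38) [array([301.9, 217.2]), array([38.3,  7.3]), np.float64(71.6)]
top blue [320. 153. 329.] (310, 143, 21, 21) [array([320., 153.]), array([20., 20.]), np.float64(90.0)]
top red [249.5 228.5  16. ] (246, 225, 8, 8) [array([249.5, 228.5]), array([2.3, 9.8]), np.float64(51.3)]
top red [239.1 237.8 294.5] (221, 216, 42, 42) [array([241.5, 236.5]), array([41., 41.]), np.float64(90.0)]
sce
[... 417 characters left out ...]
y([26.2,  8.1]), np.float64(16.3)]
scene blue [325.6 241.7 104. ] (317, 234, 22, 15) [array([327.1, 242.4]), array([23. ,  8.4]), np.float64(37.6)]
scene blue [345.3 235.5  70. ] (342, 229, 9, 15) [array([346., 236.]), array([14.,  8.]), np.float64(90.0)]
scene blue [326.5 224.4  15. ] (324, 222, 7, 6) [array([326.8, 224.2]), array([2.8, 6.4]), np.float64(45.0)]
scene blue [193.9 222.8 466.5] (181, 211, 27, 25) [array([194.3, 222.8]), array([24. , 24.7]), np.float64(45.0)]
scene blue [267.  207.2 489. ] (253, 186, 28, 41) [array([268.1, 206.6]), array([14.2, 45.6]), np.float64(36.4)]
scene red [337.4 233.7 294.5] (310, 210, 49, 44) [array([334. , 231.5]), array([43., 48.]), np.float64(90.0)]
```

```bash
python3 - <<'E'
from meas import *
c=np.load("cal.npz"); Kt,Tt,Ks,Ts=[c[k] for k in("Kt","Tt","Ks","Ts")]
hub=onplane(Kt,Tt,241.5,236.5,0.118); 
head=onplane(Kt,Tt,301.9,217.6,0.097)
tab=onplane(Kt,Tt,374.2,230.8,0.143)
print("hub",hub,"head",head,"tab",tab)
print("hub scene",onplane(Ks,Ts,334,231.5,0.118))
v=hub-head; print("press y dir",np.arctan2(v[1],v[0]),np.linalg.norm(v[:2]))
k=onplane(Kt,Tt,255.5,222,0.165); print("knob",k, np.linalg.norm((k-hub)[:2]))
for nm,(u,w) in dict(jar=(320,153)).items(): print(nm,onplane(Kt,Tt,u,w,.13))
print("bottle",onplane(Kt,Tt,163.5,260,.1)); print("beaker",onplane(Kt,Tt,178,186,.09))
# tab long dir
for C in [(ORANGE,374)]:
    for b in blobs(mask(cv2.imread("pics/top0.png"),*ORANGE)):
        vx,vy,x0,y0=cv2.fitLine(b[3],cv2.DIST_L2,0,.01,.01).ravel()
        p=onplane(Kt,Tt,x0-10*vx,y0-10*vy,.143);q=onplane(Kt,Tt,x0+10*vx,y0+10*vy,.143)
        print(x0,y0,"dir",np.arctan2(*(q-p)[[1,0]]), (p+q)[:2]/2)
E
```

```text
hub [0.5154 0.1211 0.118 ] head [ 0.5733 -0.0637  0.097 ] tab [ 0.5237 -0.2774  0.143 ]
hub scene [0.5199 0.1243 0.118 ]
press y dir 1.874678237208021 0.19368919831740236
knob [0.5528 0.0755 0.165 ] 0.05900568533655517
jar [ 0.7689 -0.1225  0.13  ]
bottle [0.449  0.3607 0.1   ]
beaker [0.6805 0.3225 0.09  ]
420.74075 241.0 dir -1.758455393086528 [ 0.491  -0.4143]
374.22223 230.77777 dir -2.859334019783802 [ 0.5238 -0.2774]
371.48 176.2 dir -0.5359352731505417 [ 0.6904 -0.276 ]
```

Rough values, with yaw taken about z:

| Item | Position (m) | Note |
|---|---|---|
| Tab centre | (0.524, -0.277) | plate yaw ≈ 0.28 |
| Press head | (0.573, -0.064) | |
| Wheel hub | (0.515, 0.121) | press yaw ≈ 0.30 |
| Knob | (0.553, 0.076) | |

I'll move above the tab and refine with the wrist camera.

```bash
python3 -m handwheel '[{"dp":[29,30,0],"yaw":-0.02},{"dp":[29,30,0],"yaw":-0.02},{"dp":[29,30,0],"yaw":-0.02},{"dp":[29,30,0],"yaw":-0.02},{"dp":[29,30,0],"yaw":0}]' 1 20
```

```text
clock: 0.75
position: [0.3762, -0.4283, 0.2233]
ee_rot: [-3.109, -0.451, 0.004]
ft_force: [2.1, -0.4, -0.1]
grip_width: 1.001
```

```bash
python3 -m handwheel '[{"dp":[29,30,0],"yaw":0},{"dp":[29,30,0],"yaw":0},{"dp":[29,30,0],"yaw":0},{"dp":[29,30,0],"yaw":0},{"dp":[26,27,0],"yaw":0}]' && python3 - <<'E'
from meas import *
img,K,T=grab("wrist","w1.png"); s=r.observe(); print(s["position"],s["ee_rot"],s["clock"])
E
```

```text
clock: 1.25
position: [0.5232, -0.2737, 0.2238]
ee_rot: [3.109, 0.451, -0.003]
ft_force: [-0.0, -0.4, 0.2]
grip_width: 1.0
[ 0.5273 -0.268   0.2237] [-3.1059 -0.4603  0.0004] 1.3
```

View pics/w1.png

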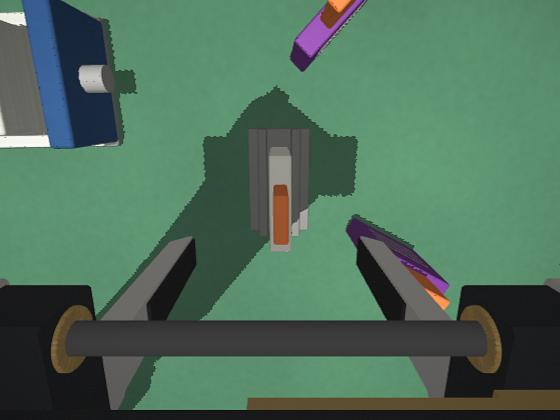

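The wrist view shows the white plate in the rack at about (280,150)-(290,250), with its orange tab at (281,185)-(281,244) between the open jaws. The purple decoys are at (400,255) and (325,35), away from the grasp. I'll take tab centre and direction from colour.

```bash
python3 - <<'E'
from meas import *
img,K,T=grab("wrist")
np.savez("w1.npz",K=K,T=T)
cv2.imwrite("pics/w1.png",img)
m=mask(img,(3,150,60),(18,255,255))
cv2.imwrite("pics/w1c.png",cv2.resize(img[110:270,220:340],None,fx=3.6,fy=3.6,interpolation=cv2.INTER_NEAREST))
for b in blobs(m,50):
    print(np.round(b[:3],1),cv2.boundingRect(b[3]),cv2.minAreaRect(b[3]))
s=r.observe(); print(s["position"],s["ee_rot"])
E
```

```text
[436.6 296.7 271. ] (414, 276, 39, 39) ((433.490966796875, 293.19000244140625), (51.6612663269043, 7.466667652130127), 47.72631072998047)
[286.1 221.  775.5] (279, 191, 15, 60) ((285.9999694824219, 220.49998474121094), (58.99999237060547, 13.999998092651367), 90.0)
[345.   14.7 686. ] (328, 0, 42, 37) ((345.52252197265625, 12.04073715209961), (19.251955032348633, 49.51343536376953), 42.61406326293945)
[ 0.5253 -0.2705  0.2236] [-3.1063 -0.4604  0.0017]
```

View pics/w1c.png

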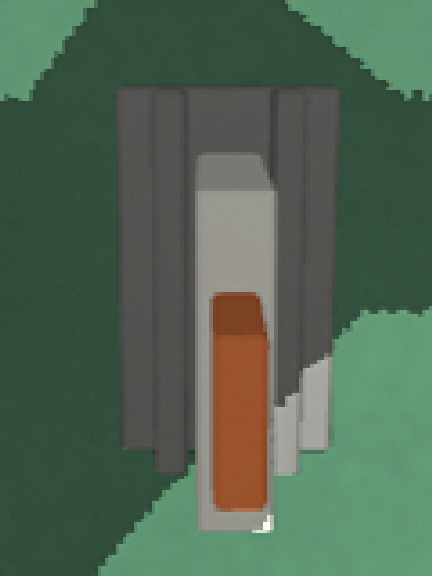

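```bash
python3 - <<'E'
from meas import *
f=np.load("w1.npz");K,T=f["K"],f["T"]
print(T)
C=[onplane(K,T,u,v,.143) for u,v in ((279,203),(293.7,203),(279,251.7),(294.3,251.7))]
for c in C: print(c)
print("centre",np.mean(C,0)[:2], "len",np.linalg.norm(C[0]-C[2]),np.linalg.norm(C[1]-C[3]),"wid",np.linalg.norm(C[0]-C[1]))
d=(C[0]-C[2]+C[1]-C[3]); print("yaw",np.arctan2(d[1],d[0]))
s=r.observe(); print(s["position"],s["clock"], 2*np.arctan2(s["ee_rot"][1],s["ee_rot"][0]))
E
```

```text
[[ 0.2903 -0.9246 -0.2466  0.5993]
 [-0.9569 -0.2807 -0.0738 -0.2462]
 [-0.001   0.2574 -0.9663  0.3849]
 [ 0.      0.      0.      1.    ]]
[ 0.5408 -0.2661  0.143 ]
[ 0.544  -0.2768  0.143 ]
[ 0.5029 -0.2777  0.143 ]
[ 0.5064 -0.2892  0.143 ]
centre [ 0.5235 -0.2775] len 0.03960104148493956 0.03961190875084514 wid 0.011127065958475969
yaw 0.3086709731381332
[ 0.5253 -0.2705  0.2236] 1.35 -5.988914824647057
```

The tab centre is (0.5235,-0.2775) at yaw ≈ 0.309, which agrees with the top view to within 1 mm. I'll line up and descend to TCP z ≈ 0.126.

```bash
python3 -m handwheel '[{"dp":[-1,-5,0],"yaw":0.012},{"dp":[-1,-2,-20],"yaw":0},{"dp":[0,0,-25],"yaw":0},{"dp":[0,0,-25],"yaw":0},{"dp":[0,0,-20],"yaw":0}]' 0.5 20 && python3 -c "
from workcell import r;import numpy as np
s=r.observe();print(np.round(s['position'],4),2*np.arctan2(s['ee_rot'][1],s['ee_rot'][0])+2*np.pi)"
```

```text
clock: 1.85
position: [0.5221, -0.2828, 0.1335]
ee_rot: [3.102, 0.479, 0.004]
ft_force: [0.0, -0.7, -0.4]
grip_width: 0.615
[ 0.5221 -0.2828  0.1335] 6.589531634171623
```

```bash
python3 -m handwheel '[{"dp":[1,4,-4],"yaw":0},{"dp":[0,0,0],"yaw":0}]' && python3 - <<'E'
from meas import *
img,K,T=grab("wrist","w2.png"); s=r.observe(); print(s["position"],2*np.arctan2(s['ee_rot'][1],s['ee_rot'][0]),s["clock"])
E
```

```text
clock: 2.05
position: [0.5207, -0.2802, 0.1273]
ee_rot: [3.104, 0.476, -0.002]
ft_force: [-0.2, 0.6, 0.8]
grip_width: 0.506
[ 0.5207 -0.2807  0.1277] 0.3039710554614464 2.1
```

View pics/w2.png

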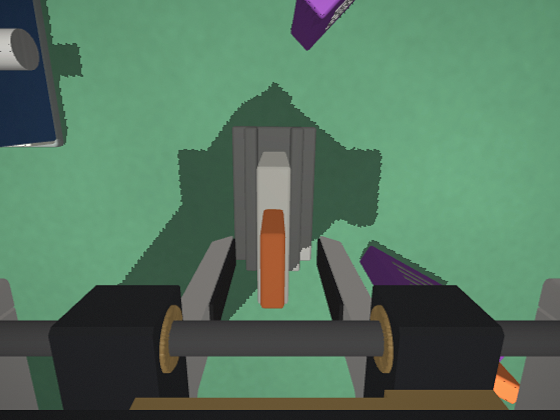

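The jaws straddle the tab. The tab's centre is at about (272,262) and the jaw centre at column 277, so the tool should go about 3 mm further toward +y. I'll correct that and close.

```bash
python3 -m handwheel '[{"dp":[2,3,-1],"yaw":0.004},{"dp":[0,0,0],"yaw":0}]' && python3 -m handwheel '[{"dp":[0,0,0],"yaw":0},{"dp":[0,0,0],"yaw":0},{"dp":[0,0,0],"yaw":0},{"dp":[0,0,0],"yaw":0},{"dp":[0,0,0],"yaw":0}]' 0 30
```

```text
clock: 2.3
position: [0.5234, -0.2784, 0.1286]
ee_rot: [3.101, 0.481, 0.001]
ft_force: [-0.4, 0.2, -0.0]
grip_width: 0.498
clock: 2.8
position: [0.5242, -0.2787, 0.1304]
ee_rot: [3.099, 0.481, 0.005]
ft_force: [-0.5, 0.9, -1.2]
grip_width: 0.126
```

Gripped: width 0.126 is about 11.8 mm, the tab's thickness. Lifting straight up.

```bash
python3 -m handwheel '[{"dp":[0,0,15],"yaw":0},{"dp":[0,0,25],"yaw":0},{"dp":[0,0,30],"yaw":0},{"dp":[0,0,30],"yaw":0},{"dp":[0,0,25],"yaw":0}]' && python3 - <<'E'
from meas import *
img,K,T=grab("wrist","w3.png"); np.savez("w3.npz",K=K,T=T); s=r.observe(); print(s["position"],2*np.arctan2(s['ee_rot'][1],s['ee_rot'][0]),s["clock"],s["ft_force"],s["grip_width"])
E
```

```text
clock: 3.3
position: [0.5217, -0.2773, 0.2599]
ee_rot: [3.103, 0.483, -0.003]
ft_force: [0.2, 1.5, -1.5]
grip_width: 0.124
[ 0.5231 -0.278   0.2641] 0.30860716528319454 3.35 [ 0.9282 -0.5831  2.4561] 0.12520728096287576
```

View pics/w3.png

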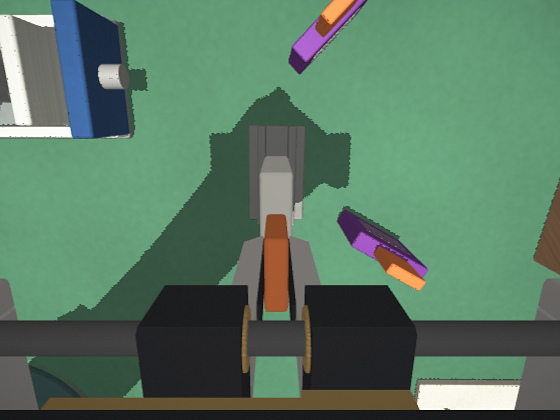

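The plate hangs from the jaws (tab at (277,260), plate top at (277,190)) and the rack below is empty. I'll move beside the press, underside ≈ 0.14 m, to measure the head and slot close up.

```bash
python3 -m handwheel '[{"dp":[-5,20,0],"yaw":0},{"dp":[-5,35,0],"yaw":0},{"dp":[-5,35,0],"yaw":0},{"dp":[-5,35,0],"yaw":0},{"dp":[-3,25,0],"yaw":0}]' && python3 -m handwheel '[{"dp":[0,0,0],"yaw":0}]' && python3 - <<'E'
from meas import *
img,K,T=grab("wrist","w4.png"); np.savez("w4.npz",K=K,T=T); s=r.observe(); print(s["position"],2*np.arctan2(s['ee_rot'][1],s['ee_rot'][0]),s["clock"],s["ft_force"],s["grip_width"])
E
```

```text
clock: 3.85
position: [0.4985, -0.1269, 0.2701]
ee_rot: [3.098, 0.472, 0.01]
ft_force: [0.8, -0.5, -1.7]
grip_width: 0.126
clock: 3.95
position: [0.4984, -0.1236, 0.2712]
ee_rot: [3.097, 0.479, 0.012]
ft_force: [-0.2, -0.2, -0.8]
grip_width: 0.124
[ 0.4986 -0.1252  0.2713] 0.3054019477615639 4.0 [-0.4214 -0.0472 -2.2013] 0.12984710748367623
```

View pics/w4.png

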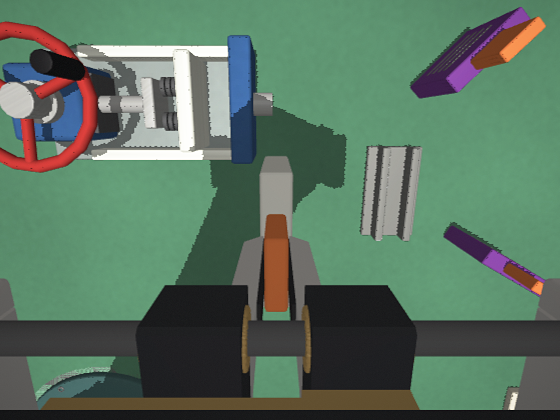

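This gives a clear view. The blue head's top is at about (230,37)-(254,163), the follower's bar at (175,50)-(193,150), the rails at rows 50 and 155, the wheel at (30,97) and the knob top at (42,61). I'll take the head's edges in a crop.

```bash
python3 - <<'E'
from meas import *
img=cv2.imread("pics/w4.png")
cv2.imwrite("pics/w4c.png",cv2.resize(img[25:175,130:290],None,fx=4,fy=4,interpolation=cv2.INTER_NEAREST))
m=mask(img,*BLUE)
for b in blobs(m,50): print(np.round(b[:3],1),cv2.boundingRect(b[3]),cv2.minAreaRect(b[3]),cv2.boxPoints(cv2.minAreaRect(b[3])).tolist())
E
```

```text
[103.5 135.2  78.5] (93, 132, 24, 7) ((104.50747680664062, 135.14964294433594), (5.243450164794922, 23.27092933654785), 87.1375961303711) [[92.75560760498047, 133.11224365234375], [115.99750518798828, 131.95013427734375], [116.25934600830078, 137.18704223632812], [93.01744842529297, 138.34915161132812]]
[ 17.4 128.   92.5] (13, 118, 9, 22) ((17.486486434936523, 128.41891479492188), (22.029462814331055, 6.082762718200684), 80.53767395019531) [[12.675674438476562, 118.05404663085938], [18.675674438476562, 117.05404663085938], [22.297298431396484, 138.78378295898438], [16.297298431396484, 139.78378295898438]]
[  64.2  118.3 1314. ] (35, 82, 47, 59) ((58.0, 111.0), (46.0, 58.0), 0.0) [[35.0, 140.0], [35.0, 82.0], [81.0, 82.0], [81.0, 140.0]]
[98.3 71.9 50.5] (87, 67, 23, 10) ((97.9245376586914, 71.76415252685547), (23.62601661682129, 3.434013605117798), 15.945395469665527) [[86.09435272216797, 70.16980743408203], [87.0377426147461, 66.86792755126953], [109.75472259521484, 73.3584976196289], [108.81133270263672, 76.6603775024414]]
[ 22.2  72.4 562.5] (3, 63, 52, 19) ((28.5, 72.0), (18.0, 51.0), 90.0) [[3.0, 63.0], [54.0, 63.0], [54.0, 81.0], [3.0, 81.0]]
[ 241.5   97.6 2830. ] (228, 36, 28, 128) ((242.6257781982422, 99.31453704833984), (127.45822143554688, 25.656391143798828), 88.11180877685547) [[227.70472717285156, 36.04270553588867], [253.34718322753906, 35.19735336303711], [257.54681396484375, 162.58636474609375], [231.9043731689453, 163.4317169189453]]
```

View pics/w4c.png

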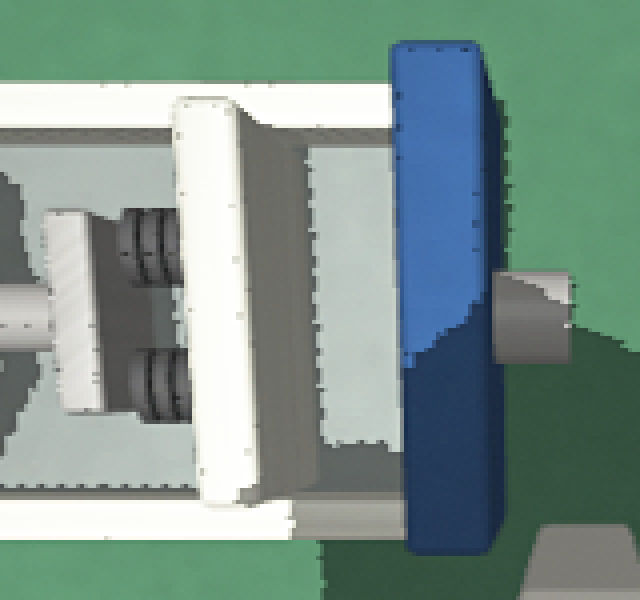

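```bash
python3 - <<'E'
from meas import *
f=np.load("w4.npz");K,T=f["K"],f["T"]
H=[onplane(K,T,u,v,.097) for u,v in((228,36),(249.5,36),(231.8,163),(252.5,163))]
for h in H: print(h[:2])
il=H[0]-H[2]; ol=H[1]-H[3]
print("lens",np.linalg.norm(il),np.linalg.norm(ol),np.linalg.norm(H[0]-H[1]),np.linalg.norm(H[2]-H[3]))
y1=np.arctan2(il[1],il[0]);y2=np.arctan2(ol[1],ol[0]);print("yaw",y1,y2)
F=[onplane(K,T,u,v,.096) for u,v in((189.3,50),(194.3,150))]
d=F[0]-F[1];print("follower",F[0][:2],F[1][:2],"yaw",np.arctan2(d[1],d[0]))
# rails z=.042 outer edges
R=[onplane(K,T,u,v,.042) for u,v in((130,46),(227,46),(130,160),(231,160))]
print("rails",[x[:2] for x in R],[np.arctan2(*(R[i]-R[i+1])[[1,0]])-np.pi/2 for i in(0,2)])
hub=onplane(K,T,30,97,.118);print("hub?",hub)
yaw=0.30
ey=np.array([-np.sin(yaw),np.cos(yaw)])
hc=np.mean(H,0)[:2]; print("head c",hc,"slot",hc+.025*ey)
inner=(H[0]+H[2])[:2]/2; print("slot from inner",inner+.014*ey, "gap", (np.mean(F,0)[:2]-inner)@ey)
E
```

```text
[ 0.6286 -0.0374]
[ 0.6347 -0.0564]
[ 0.5164 -0.0725]
[ 0.5228 -0.0926]
lens 0.11753330620510166 0.11760602679978975 0.019902501697578814 0.021017098708887245
yaw 0.3033547328634647 0.3128347180293104
follower [ 0.6062 -0.0059] [ 0.5175 -0.0329] yaw 0.29536008875993114
rails [array([0.5967, 0.071 ]), array([ 0.6286, -0.0289]), array([0.4753, 0.0468]), array([ 0.511 , -0.0663])] [np.float64(0.30903885515654705), np.float64(0.30586105935797203)]
hub? [0.5223 0.1151 0.118 ]
head c [ 0.5756 -0.0647] slot [ 0.5682 -0.0408]
slot from inner [ 0.5684 -0.0416] gap 0.03710909436141628
```

Press yaw ≈ 0.305. The slot comes out at (0.568,-0.041), from the head, rails and follower together, and the gap is about 37 mm. I'll aim about 1.5 mm farther from the head, at (0.568,-0.040), and move above it.

```bash
python3 -m handwheel '[{"dp":[14,17,-5],"yaw":0},{"dp":[18,22,-5],"yaw":0},{"dp":[18,22,-5],"yaw":0},{"dp":[14,18,0],"yaw":0},{"dp":[4,5,0],"yaw":0}]' && python3 -c "
from workcell import r;import numpy as np
s=r.observe();print(np.round(s['position'],4),2*np.arctan2(s['ee_rot'][1],s['ee_rot'][0]))"
```

```text
clock: 4.5
position: [0.5688, -0.0452, 0.2581]
ee_rot: [3.095, 0.463, 0.014]
ft_force: [-0.5, 0.5, -2.4]
grip_width: 0.124
[ 0.5688 -0.0452  0.2581] 0.2966377424767713
```

```bash
python3 -m handwheel '[{"dp":[-1,4,-10],"yaw":0.008},{"dp":[0,1,-10],"yaw":0},{"dp":[0,0,0],"yaw":0}]' && python3 - <<'E'
from meas import *
img,K,T=grab("wrist","w5.png"); np.savez("w5.npz",K=K,T=T); s=r.observe(); print(s["position"],2*np.arctan2(s['ee_rot'][1],s['ee_rot'][0]),s["clock"],s["ft_force"],s["grip_width"])
E
```

```text
clock: 4.8
position: [0.5672, -0.0426, 0.2362]
ee_rot: [3.093, 0.472, 0.012]
ft_force: [1.1, -0.5, -1.4]
grip_width: 0.124
[ 0.5674 -0.0427  0.2369] 0.30283434938191817 4.85 [ 0.1885 -0.557  -1.4068] 0.12454388927653255
```

View pics/w5.png

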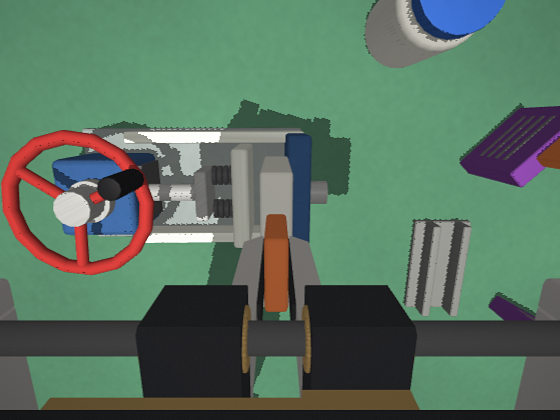

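```bash
python3 - <<'E'
from meas import *
img=cv2.imread("pics/w5.png")
cv2.imwrite("pics/w5c.png",cv2.resize(img[115:260,190:340],None,fx=4,fy=4,interpolation=cv2.INTER_NEAREST))
E
```

```text
(no output)
```

View pics/w5c.png

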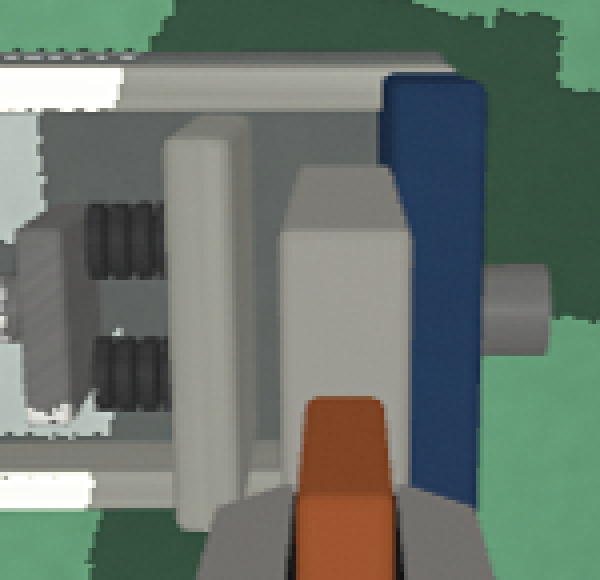

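```bash
python3 - <<'E'
from meas import *
f=np.load("w5.npz");K,T=f["K"],f["T"]
s=r.observe(); tcp=s["position"][:2]
yaw=.305; ex=np.array([np.cos(yaw),np.sin(yaw)]);ey=np.array([-ex[1],ex[0]])
def pr(n,u,v,z):
    p=onplane(K,T,u,v,z)[:2]; print(n,np.round(p,4),"ex",round(p@ex,4),"ey",round(p@ey,4)); return p
print("tcp",tcp@ex,tcp@ey)
pr("plate topfront L",260.5,173,.2045); pr("plate topfront R",292,173,.2045)
pr("plate botfront L",265,156.5,.1145); pr("plate botfront R",287,156.5,.1145)
pr("head inner",286.5,134.5,.097); pr("head outer",311,136,.097)
pr("foll",248.7,150,.096); pr("foll",249,246,.096)
pr("rail far outer top",230,132,.042); pr("rail far inner top",230,142,.042)
pr("rail near inner",265,226,.042);pr("rail near inner2",205,233.5,.042);pr("rail near outer",205,242,.042)
E
```

```text
tcp 0.5283406372116755 -0.2111468039727237
plate topfront L [ 0.6069 -0.021 ] ex 0.5726 ey -0.2022
plate topfront R [ 0.6124 -0.0387] ex 0.5725 ey -0.2208
plate botfront L [ 0.6074 -0.0219] ex 0.5728 ey -0.2033
plate botfront R [ 0.613  -0.0399] ex 0.5727 ey -0.2221
head inner [ 0.6299 -0.0348] ex 0.5904 ey -0.2224
head outer [ 0.6352 -0.0561] ex 0.5891 ey -0.2443
foll [ 0.6067 -0.0064] ex 0.5768 ey -0.1883
foll [ 0.5178 -0.0325] ex 0.4841 ey -0.1865
rail far outer top [0.6133 0.0197] ex 0.5909 ey -0.1654
rail far inner top [0.6034 0.0169] ex 0.5806 ey -0.1651
rail near inner [ 0.5249 -0.0457] ex 0.487 ey -0.2012
rail near inner2 [0.4963 0.0169] ex 0.4785 ey -0.133
rail near outer [0.4864 0.0143] ex 0.4682 ey -0.1324
```

The plate centre sits at ex 0.528, ey -0.212 in press axes. The rails' centre is ex 0.5296 and the head's inner face ey ≈ -0.223. The plate therefore needs about +2 mm in ex and +4.5 mm in ey, which is dp ≈ (0.4, 4.8).

```bash
python3 -m handwheel '[{"dp":[0,5,0],"yaw":0.002},{"dp":[0,0,0],"yaw":0}]' && python3 -c "
from workcell import r;import numpy as np
s=r.observe();print(np.round(s['position'],4),2*np.arctan2(s['ee_rot'][1],s['ee_rot'][0]))"
```

```text
clock: 5.05
position: [0.567, -0.0386, 0.2373]
ee_rot: [3.093, 0.473, 0.013]
ft_force: [0.5, -0.2, -2.2]
grip_width: 0.128
[ 0.567  -0.0386  0.2373] 0.30339632798114796
```

```bash
python3 -m handwheel '[{"dp":[0.5,0.5,-10],"yaw":0.001},{"dp":[0,0,-15],"yaw":0},{"dp":[0,0,-15],"yaw":0}]' && python3 - <<'E'
from meas import *
img,K,T=grab("wrist","w6.png"); np.savez("w6.npz",K=K,T=T); s=r.observe(); print(s["position"],2*np.arctan2(s['ee_rot'][1],s['ee_rot'][0]),s["clock"],s["ft_force"],s["grip_width"])
cv2.imwrite("pics/w6c.png",cv2.resize(img[100:260,180:340],None,fx=3.7,fy=3.7,interpolation=cv2.INTER_NEAREST))
E
```

```text
clock: 5.35
position: [0.5686, -0.0385, 0.1975]
ee_rot: [3.091, 0.474, 0.02]
ft_force: [0.4, 0.5, -1.8]
grip_width: 0.13
[ 0.5675 -0.0385  0.195 ] 0.3040371345522554 5.4 [-0.6612 -0.0877 -5.286 ] 0.12787448072381966
```

View pics/w6c.png

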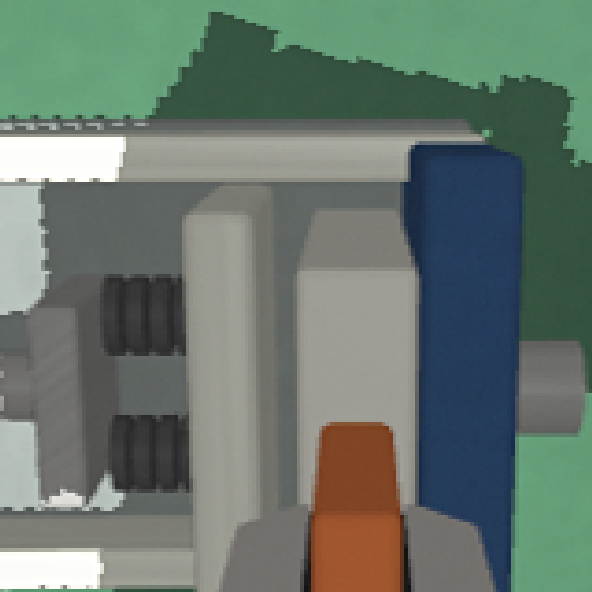

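The plate is between follower and head: its front face spans crop (300,210)-(415,265), and the gaps to the head on the right and the follower on the left are both visible. I'll continue down past the rail tops.

```bash
python3 -m handwheel '[{"dp":[0,0.5,-12],"yaw":0.001},{"dp":[0,0,-10],"yaw":0},{"dp":[0,0,-10],"yaw":0},{"dp":[0,0,-8],"yaw":0},{"dp":[0,0,-6],"yaw":0}]' && python3 - <<'E'
from meas import *
s=r.observe(); print(s["position"],2*np.arctan2(s['ee_rot'][1],s['ee_rot'][0]),s["clock"],s["ft_force"],s["ft_torque"])
E
```

```text
clock: 5.9
position: [0.5675, -0.038, 0.1455]
ee_rot: [3.091, 0.475, 0.016]
ft_force: [0.0, -0.0, -1.6]
grip_width: 0.129
[ 0.5675 -0.038   0.1455] 0.3051159078644801 5.9 [ 0.0372 -0.0208 -1.5682] [ 0.058  -0.0027  0.0065]
```

```bash
python3 -m handwheel '[{"dp":[0,0,-4],"yaw":0},{"dp":[0,0,-3],"yaw":0},{"dp":[0,0,-2],"yaw":0},{"dp":[0,0,-1],"yaw":0}]' && python3 -c "
from workcell import r;import numpy as np
s=r.observe();print(np.round(s['position'],4),np.round(s['ft_force'],2))"
```

```text
clock: 6.3
position: [0.5678, -0.038, 0.1345]
ee_rot: [3.092, 0.475, 0.016]
ft_force: [1.0, 0.8, 7.0]
grip_width: 0.127
[ 0.5678 -0.038   0.1345] [1.01 0.84 6.99]
```

```bash
python3 -m handwheel '[{"dp":[0,0,-1],"yaw":0},{"dp":[0,0,-1],"yaw":0}]' && python3 -c "
from workcell import r;import numpy as np
s=r.observe();print(np.round(s['position'],4),np.round(s['ft_force'],2))"
```

```text
clock: 6.5
position: [0.5687, -0.0379, 0.1343]
ee_rot: [3.091, 0.475, 0.019]
ft_force: [-6.2, -0.2, 16.2]
grip_width: 0.127
[ 0.5687 -0.0379  0.1343] [-6.16 -0.17 16.16]
```

Bed contact is at TCP z ≈ 0.1345, as predicted. I'll ease the pressure and let go.

```bash
python3 -m handwheel '[{"dp":[0,0,0.5],"yaw":0},{"dp":[0,0,0],"yaw":0}]' && python3 -m handwheel '[{"dp":[0,0,0],"yaw":0},{"dp":[0,0,0],"yaw":0},{"dp":[0,0,0],"yaw":0},{"dp":[0,0,0],"yaw":0}]' 0.45 30 && python3 - <<'E'
from meas import *
img,K,T=grab("wrist","w7.png"); np.savez("w7.npz",K=K,T=T); s=r.observe(); print(s["position"],s["clock"],s["ft_force"],s["grip_width"])
cv2.imwrite("pics/w7c.png",cv2.resize(img[100:290,180:340],None,fx=3.1,fy=3.1,interpolation=cv2.INTER_NEAREST))
E
```

```text
clock: 6.7
position: [0.5691, -0.0378, 0.1356]
ee_rot: [3.091, 0.475, 0.021]
ft_force: [0.7, 0.0, -2.2]
grip_width: 0.125
clock: 7.1
position: [0.5694, -0.0379, 0.1359]
ee_rot: [3.09, 0.475, 0.023]
ft_force: [-0.5, -1.0, -0.8]
grip_width: 0.422
[ 0.5695 -0.0379  0.1359] 7.15 [-0.0701  0.1692  1.0914] 0.4438271712928631
```

View pics/w7c.png

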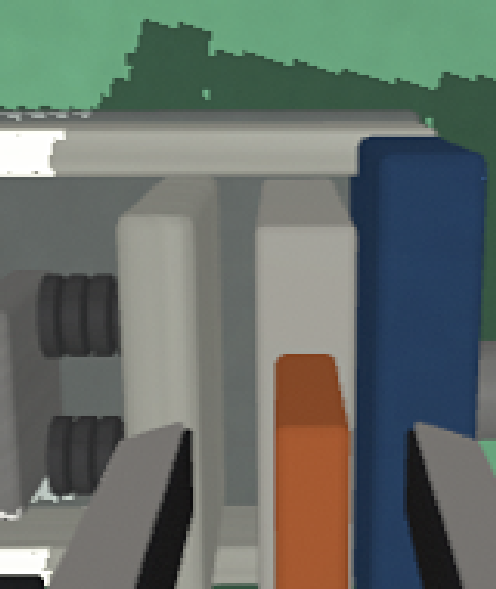

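```bash
python3 - <<'E'
from meas import *
f=np.load("w7.npz");K,T=f["K"],f["T"]
yaw=.305; ex=np.array([np.cos(yaw),np.sin(yaw)]);ey=np.array([-ex[1],ex[0]])
def pr(n,u,v,z):
    u=180+u/3.1; v=100+v/3.1
    p=onplane(K,T,u,v,z)[:2]; print(n,np.round(p,4),"ex",round(p@ex,4),"ey",round(p@ey,4)); return p
pr("plate FL",257,228,.102); pr("plate FR",356,228,.102); pr("plate BL",259,585,.102); pr("plate BR",352,585,.102)
pr("head inner top",360,139,.097); pr("head inner low",356,585,.097)
pr("foll FR",192,214,.096); pr("tab FL",276,428,.147);pr("tab FR",350,428,.147); pr("rail far inner",300,176,.042); pr("rail far outer", 300,126,.042)
pr("bottom FL",263,182,.012);pr("bottom FR",340,182,.012)
E
```

```text
plate FL [ 0.6091 -0.0177] ex 0.5757 ey -0.1998
plate FR [ 0.6148 -0.036 ] ex 0.5756 ey -0.2189
plate BL [ 0.5367 -0.0402] ex 0.4999 ey -0.1995
plate BR [ 0.5425 -0.059 ] ex 0.4997 ey -0.2191
head inner top [ 0.6309 -0.0318] ex 0.5922 ey -0.2198
head inner low [ 0.5403 -0.061 ] ex 0.497 ey -0.2204
foll FR [ 0.607  -0.0048] ex 0.5776 ey -0.1869
tab FL [ 0.5867 -0.0286] ex 0.551 ey -0.2035
tab FR [ 0.5901 -0.0396] ex 0.5509 ey -0.215
rail far inner [ 0.6158 -0.0256] ex 0.5797 ey -0.2093
rail far outer [ 0.6274 -0.0219] ex 0.5919 ey -0.2093
bottom FL [ 0.6084 -0.0177] ex 0.575 ey -0.1996
bottom FR [ 0.6148 -0.0382] ex 0.575 ey -0.2211
```

The plate is standing free: the tab lies between the open jaws with clear gaps, the plate is square to the head, and it is about 1 mm from the head face and about 13 mm from the follower. That is within tolerance, so I'll retreat upward.

```bash
python3 -m handwheel '[{"dp":[0,0,10],"yaw":0},{"dp":[0,0,25],"yaw":0},{"dp":[0,0,35],"yaw":0},{"dp":[0,0,35],"yaw":0},{"dp":[0,0,10],"yaw":0}]' && python3 -m handwheel '[{"dp":[-25,35,0],"yaw":0},{"dp":[-25,35,0],"yaw":0},{"dp":[-15,15,0],"yaw":0},{"dp":[0,0,0],"yaw":0}]' && python3 - <<'E'
from meas import *
img,K,T=grab("wrist","w8.png"); np.savez("w8.npz",K=K,T=T); s=r.observe(); print(s["position"],2*np.arctan2(s['ee_rot'][1],s['ee_rot'][0]),s["clock"],s["ft_force"],s["grip_width"])
E
```

```text
clock: 7.65
position: [0.5679, -0.0375, 0.2559]
ee_rot: [3.092, 0.476, 0.018]
ft_force: [0.9, 0.4, -0.2]
grip_width: 0.452
clock: 8.05
position: [0.5012, 0.0495, 0.2593]
ee_rot: [3.091, 0.473, 0.025]
ft_force: [0.3, -0.1, -0.1]
grip_width: 0.449
[0.502  0.0485 0.2593] 0.30296882945275483 8.1 [ 0.2688 -0.4795  0.727 ] 0.4512573683067566
```

View pics/w8.png

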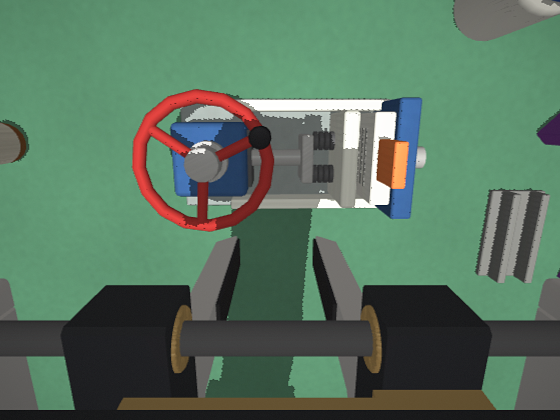

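The wrist view from above shows the plate standing in the slot (tab at (393,163)), the red rim centred at about (203,160) and the knob top at (260,137). I'll fit the rim and knob.

```bash
python3 - <<'E'
from meas import *
f=np.load("w8.npz");K,T=f["K"],f["T"]
img=cv2.imread("pics/w8.png")
m=mask(img,*RED); 
b=max(blobs(m,100),key=lambda b:b[2]); hull=cv2.convexHull(b[3])
# outer rim pts -> plane z=.112 circle fit radius 66
pts=np.array([onplane(K,T,p[0][0],p[0][1],.112)[:2] for p in hull])
A=np.c_[2*pts,np.ones(len(pts))]; sol=np.linalg.lstsq(A,(pts**2).sum(1),rcond=None)[0]
c=sol[:2]; R=np.sqrt(sol[2]+c@c); res=np.hypot(*(pts-c).T)-R
print("rim c",c,"R",R,"res",res.std(),len(pts))
h=cv2.cvtColor(img,cv2.COLOR_BGR2HSV)
k=cv2.inRange(h,(0,0,0),(180,255,60)); k[:, :235]=0;k[:,285:]=0;k[:110]=0;k[165:]=0
for b in blobs(k,30):
    (u,v),rad=cv2.minEnclosingCircle(b[3]); print("knob",b[:3],u,v,rad)
    for z in(.165,):
        p=onplane(K,T,b[0],b[1],z)[:2]; print(p,"r",np.hypot(*(p-c)),"ang",np.arctan2(*(p-c)[::-1]))
cv2.imwrite("pics/w8c.png",cv2.resize(img[80:240,120:300],None,fx=3.5,fy=3.5,interpolation=cv2.INTER_NEAREST))
E
```

```text
Traceback (most recent call last):
ValueError: max() iterable argument is empty
```

```bash
cat > wheel.py <<'E'
from meas import *
def fit(img,K,T,win=None,show=True):
    h=cv2.cvtColor(img,cv2.COLOR_BGR2HSV)
    m=cv2.inRange(h,(0,120,60),(6,255,255))|cv2.inRange(h,(170,120,60),(180,255,255))
    b=max(blobs(m,20),key=lambda b:b[2]); allp=np.vstack([q[3] for q in blobs(m,20)]) ; hull=cv2.convexHull(b[3])
    pts=np.array([onplane(K,T,p[0][0],p[0][1],.112)[:2] for p in hull])
    for _ in range(3):
        A=np.c_[2*pts,np.ones(len(pts))]; sol=np.linalg.lstsq(A,(pts**2).sum(1),rcond=None)[0]
        c=sol[:2]; R=np.sqrt(sol[2]+c@c); res=np.hypot(*(pts-c).T)-R
        pts=pts[abs(res)<2.5*res.std()+1e-4]
    print("rim c",c,"R",R,"res",res.std(),len(pts),b[2])
    return c
if __name__=="__main__":
    f=np.load("w8.npz");K,T=f["K"],f["T"]
    img=cv2.imread("pics/w8.png")
    c=fit(img,K,T)
    h=cv2.cvtColor(img,cv2.COLOR_BGR2HSV)
    k=cv2.inRange(h,(0,0,0),(180,255,60)); k[:, :240]=0;k[:,280:]=0;k[:115]=0;k[155:]=0
    for b in blobs(k,30):
        (u,v),rad=cv2.minEnclosingCircle(b[3]); print("knob",b[:3],u,v,rad)
        p=onplane(K,T,u,v,.165)[:2]; print(p,"r",np.hypot(*(p-c)),"ang",np.arctan2(*(p-c)[::-1]))
    cv2.imwrite("pics/w8c.png",cv2.resize(img[80:240,120:300],None,fx=3.5,fy=3.5,interpolation=cv2.INTER_NEAREST))
E
python3 wheel.py
```

```text
rim c [0.5163 0.1233] R 0.06559784801700118 res 0.0003480782333937602 49 5241.5
knob (259.02712700369915, 137.4603370324702, 405.5) 257.0 140.5 16.225080490112305
[0.5549 0.0799] r 0.05806317206758856 ang -0.8443167859879875
```

View pics/w8c.png

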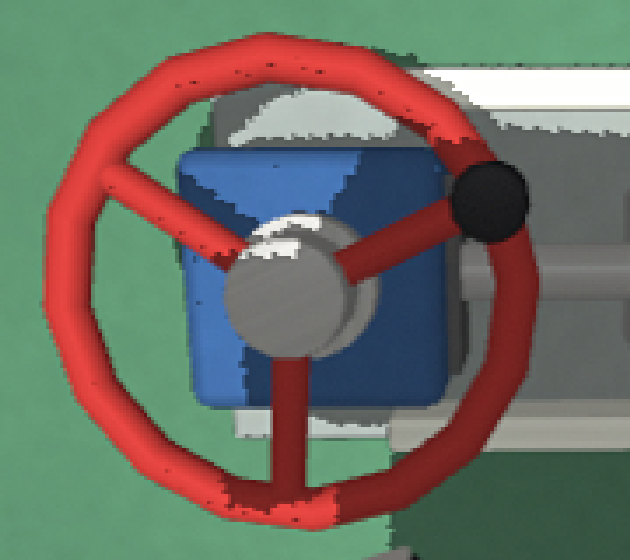

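```bash
python3 - <<'E'
from meas import *
f=np.load("w8.npz");K,T=f["K"],f["T"]
c=np.array([.5163,.1233])
p=onplane(K,T,259.7,137.7,.165)[:2]; print(p,"r",np.hypot(*(p-c)),"ang",np.arctan2(*(p-c)[::-1]))
a=np.arctan2(*(p-c)[::-1]); print("60mm:",c+.06*np.array([np.cos(a),np.sin(a)]))
print(T[:3,3])
s=r.observe(); print(s["position"])
E
```

```text
[0.5575 0.0785] r 0.06085334880999983 ang -0.8271306639677564
60mm: [0.5569 0.0791]
[0.5699 0.0743 0.4215]
[0.502  0.0485 0.2593]
```

The hub is at (0.5163,0.1233), with fit residual 0.3 mm and radius 65.6 mm against the expected 66. The knob is at about (0.557,0.079), angle -0.83 rad. I'll go above it and down.

```bash
python3 -m handwheel '[{"dp":[18,10,0],"yaw":0},{"dp":[22,12,-10],"yaw":0},{"dp":[12,7,-15],"yaw":0},{"dp":[3,2,-10],"yaw":0},{"dp":[0,0,0],"yaw":0}]' && python3 - <<'E'
from meas import *
img,K,T=grab("wrist","w9.png"); s=r.observe(); print(s["position"],2*np.arctan2(s['ee_rot'][1],s['ee_rot'][0]),s["clock"])
print(proj(K,T,s["position"]))
E
```

```text
clock: 8.6
position: [0.5614, 0.0756, 0.2233]
ee_rot: [3.091, 0.463, 0.027]
ft_force: [-0.3, 0.1, 0.3]
grip_width: 0.45
[0.5614 0.0754 0.224 ] 0.29702942061873644 8.65
[276.5771 265.8123]
```

View pics/w9.png

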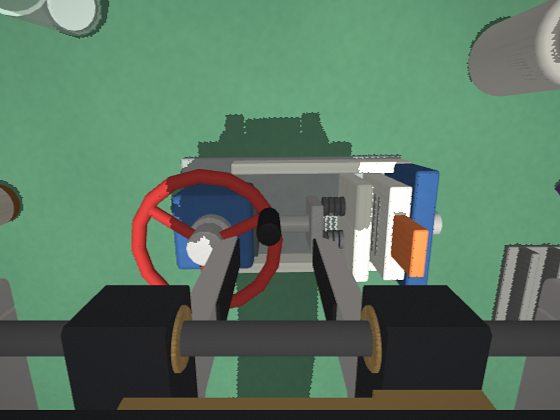

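The knob's top is at about (268,234), left of the jaw centre column 277. That matches the computed offset of (-4.4,+3.6) mm, so I'll correct and descend.

```bash
python3 -m handwheel '[{"dp":[-4,4,0],"yaw":0.006},{"dp":[-1,0,-20],"yaw":0},{"dp":[0,0,-20],"yaw":0},{"dp":[0,0,-15],"yaw":0},{"dp":[0,0,0],"yaw":0}]' && python3 - <<'E'
from meas import *
img,K,T=grab("wrist","w10.png"); s=r.observe(); print(s["position"],2*np.arctan2(s['ee_rot'][1],s['ee_rot'][0]),s["clock"],s["ft_force"])
E
```

```text
clock: 9.15
position: [0.5551, 0.078, 0.1716]
ee_rot: [3.088, 0.47, 0.036]
ft_force: [0.3, -0.6, -0.7]
grip_width: 0.451
[0.5557 0.0782 0.1727] 0.30223407194505847 9.2 [0.2667 0.2183 0.6147]
```

View pics/w10.png

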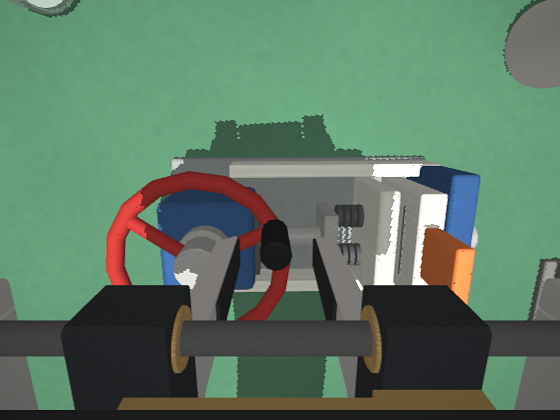

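The knob at (275,253) is centred between the jaws. Down 25 mm and close at 50 N.

```bash
python3 -m handwheel '[{"dp":[1,0,-12],"yaw":0},{"dp":[0,0,-10],"yaw":0},{"dp":[0,0,-3],"yaw":0}]' && python3 -m handwheel '[{"dp":[0,0,0],"yaw":0},{"dp":[0,0,0],"yaw":0},{"dp":[0,0,0],"yaw":0},{"dp":[0,0,0],"yaw":0}]' 0 50 && python3 - <<'E'
from meas import *
s=r.observe(); print(s["position"],s["clock"],s["ft_force"],s["grip_width"]*94)
d=s["position"][:2]-np.array([.5163,.1233]); print(np.hypot(*d),np.arctan2(d[1],d[0]))
E
```

```text
clock: 9.5
position: [0.5577, 0.0781, 0.1489]
ee_rot: [3.087, 0.47, 0.044]
ft_force: [-0.7, 0.4, 0.7]
grip_width: 0.45
clock: 9.9
position: [0.5575, 0.0789, 0.1489]
ee_rot: [3.088, 0.471, 0.044]
ft_force: [-1.3, 1.6, -3.0]
grip_width: 0.181
[0.5575 0.0789 0.1489] 9.9 [-1.2965  1.6058 -3.0418] 17.013812105548894
0.0605952795126689 -0.822470849147201
```

Gripped: 17 mm on an 18 mm knob. I'll add a small helper that works out angle, push and suggested next shifts.

```bash
cat > nxt.py <<'E'
import sys
from meas import *
# usage: nxt.py step_mm...   prints angle, radius, tangential push, and next shifts
C=np.array([.5163,.1233])
s=r.observe(); d=s["position"][:2]-C; th=np.arctan2(d[1],d[0]); F=np.array(s["ft_force"])
t=np.array([np.sin(th),-np.cos(th)]); n=d/np.hypot(*d)
print("t%.2f th %.3f r %.4f z %.4f push %.2f rad %.2f Fz %.1f yaw %.3f tilt %.3f g %.1f"%(s["clock"],th,np.hypot(*d),s["position"][2],-F[:2]@t,F[:2]@n,F[2],2*np.arctan2(s['ee_rot'][1],s['ee_rot'][0])%(2*np.pi),2*s['ee_rot'][2]/np.pi,s["grip_width"]*94))
st=[float(x) for x in sys.argv[1:]]
out=[]
for x in st:
    dt=x/60; p=np.array([np.cos(th),np.sin(th)])*60; q=np.array([np.cos(th-dt),np.sin(th-dt)])*60
    out.append(np.round(q-p,1).tolist()); th-=dt
print(out)
E
python3 nxt.py 3 5 6 6 6
```

```text
t9.90 th -0.822 r 0.0606 z 0.1489 push 0.14 rad -2.06 Fz -3.0 yaw 0.303 tilt 0.028 g 17.0
[[-2.2, -2.0], [-4.0, -3.1], [-5.1, -3.2], [-5.4, -2.7], [-5.6, -2.1]]
```

```bash
python3 -m handwheel '[{"dp":[-2,-2,0],"yaw":0},{"dp":[-4,-3,0],"yaw":0},{"dp":[-5,-3,0],"yaw":0},{"dp":[-5.5,-2.5,0],"yaw":0},{"dp":[-5.5,-2,0],"yaw":0}]' && python3 nxt.py 6 6 6 6 6
```

```text
clock: 10.4
position: [0.5386, 0.0671, 0.149]
ee_rot: [3.09, 0.472, 0.057]
ft_force: [8.2, 2.2, -9.7]
grip_width: 0.182
t10.40 th -1.193 r 0.0605 z 0.1490 push 8.40 rad 0.98 Fz -9.7 yaw 0.303 tilt 0.036 g 17.1
[[-5.7, -1.9], [-5.8, -1.4], [-5.9, -0.8], [-6.0, -0.2], [-6.0, 0.4]]
```

Turning works, with about 8.4 N of push at speed. I'll continue a bit faster while well short of the earliest pinch.

```bash
python3 -m handwheel '[{"dp":[-7,-2.2,-0.5],"yaw":0},{"dp":[-8,-1.7,-0.5],"yaw":0},{"dp":[-8,-0.6,0],"yaw":0},{"dp":[-8,0.4,0],"yaw":0},{"dp":[-8,1.3,0],"yaw":0}]' && python3 nxt.py 8 8 8 8 8
```

```text
clock: 10.9
position: [0.5024, 0.0643, 0.1489]
ee_rot: [3.091, 0.47, 0.072]
ft_force: [9.8, 3.8, -11.6]
grip_width: 0.184
t10.90 th -1.802 r 0.0606 z 0.1489 push 8.67 rad -5.99 Fz -11.6 yaw 0.302 tilt 0.046 g 17.3
[[-7.6, 2.3], [-7.3, 3.3], [-6.8, 4.3], [-6.1, 5.1], [-5.4, 5.9]]
```

```bash
python3 - <<'E'
from meas import *
R=cv2.Rodrigues(np.array(r.observe()["ee_rot"]))[0]; print(R); print("z axis in world",R[:,2]); print(r.observe()["ft_torque"])
for w in ([-3.0836,-.5959,.0004],[3.091,.475,.019],[3.087,.47,.044]):
    print(cv2.Rodrigues(np.array(w))[0][:,2])
E
```

```text
[[ 0.9538  0.2966  0.0477]
 [ 0.2973 -0.9548 -0.0069]
 [ 0.0435  0.0208 -0.9988]]
z axis in world [ 0.0477 -0.0069 -0.9988]
[ 1.2141 -1.5102  0.0542]
[-0.0004  0.0009 -1.    ]
[ 0.0142 -0.0122 -0.9998]
[ 0.0307 -0.0143 -0.9994]
```

The tilt is only a slight lean about the pad normal, and it will reverse on the other half of the circle. Continuing.

```bash
python3 -m handwheel '[{"dp":[-8,2.3,-1],"yaw":0},{"dp":[-7.5,3.3,-1],"yaw":0},{"dp":[-7,4.3,-0.5],"yaw":0},{"dp":[-6,5,0],"yaw":0},{"dp":[-5.5,6,0],"yaw":0}]' && python3 nxt.py 8 8 8 8 8
```

```text
clock: 11.4
position: [0.4719, 0.0825, 0.1489]
ee_rot: [3.089, 0.462, 0.089]
ft_force: [9.0, -3.8, -11.6]
grip_width: 0.183
t11.40 th -2.399 r 0.0603 z 0.1489 push 8.89 rad -4.03 Fz -11.6 yaw 0.297 tilt 0.057 g 17.2
[[-5.0, 6.2], [-4.1, 6.8], [-3.2, 7.3], [-2.2, 7.7], [-1.1, 7.9]]
```

```bash
python3 -m handwheel '[{"dp":[-5,6.5,-1],"yaw":0.004},{"dp":[-4,7,-1],"yaw":0},{"dp":[-3,7.5,-1],"yaw":0},{"dp":[-2,8,0],"yaw":0},{"dp":[-1,8,0],"yaw":0}]' && python3 nxt.py 8 8 8 8 8
```

```text
clock: 11.9
position: [0.4572, 0.1136, 0.1488]
ee_rot: [3.081, 0.456, 0.09]
ft_force: [1.1, -7.6, -4.2]
grip_width: 0.185
t11.90 th -2.979 r 0.0599 z 0.1488 push 7.71 rad 0.14 Fz -4.2 yaw 0.294 tilt 0.057 g 17.4
[[-0.8, 8.0], [0.3, 8.0], [1.4, 7.9], [2.4, 7.6], [3.4, 7.2]]
```

```bash
python3 -m handwheel '[{"dp":[-0.8,7,0],"yaw":0.004},{"dp":[0.3,8,0],"yaw":0.004},{"dp":[1.4,8,0],"yaw":0},{"dp":[2.4,7.5,0],"yaw":0},{"dp":[3,7,0],"yaw":0}]' && python3 nxt.py 6 6 6 6 6 && python3 - <<'E'
from meas import *
img,K,T=grab("wrist","w11.png"); np.savez("w11.npz",K=K,T=T)
E
```

```text
clock: 12.4
position: [0.4613, 0.1465, 0.1486]
ee_rot: [3.074, 0.458, 0.08]
ft_force: [-6.3, -5.9, 6.7]
grip_width: 0.181
t12.40 th 2.742 r 0.0597 z 0.1486 push 7.88 rad 3.49 Fz 6.7 yaw 0.296 tilt 0.051 g 17.0
[[2.6, 5.4], [3.1, 5.1], [3.6, 4.8], [4.1, 4.4], [4.5, 4.0]]
```

View pics/w11.png

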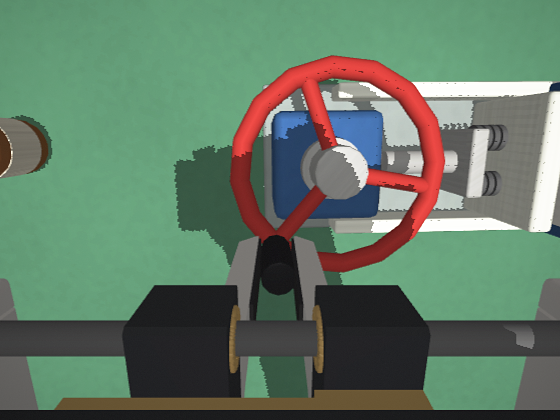

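The knob at (278,260) is still firmly between the jaws and the press is undisturbed. I've turned 2.7 rad and the push is still about 7.9 N, so free. Continuing at a moderate speed and checking the push each time.

```bash
python3 -m handwheel '[{"dp":[2.6,5.4,0],"yaw":0.003},{"dp":[3.1,5.1,0],"yaw":0.003},{"dp":[3.6,4.8,0],"yaw":0},{"dp":[4,4.5,0],"yaw":0},{"dp":[4.5,4,0],"yaw":0}]' && python3 nxt.py 6 6 6 6 6
```

```text
clock: 12.95
position: [0.4766, 0.168, 0.1486]
ee_rot: [3.07, 0.462, 0.068]
ft_force: [-7.9, -2.9, 5.0]
grip_width: 0.183
t12.95 th 2.296 r 0.0598 z 0.1486 push 7.84 rad 3.09 Fz 5.0 yaw 0.299 tilt 0.043 g 17.2
[[4.7, 3.8], [5.0, 3.3], [5.3, 2.7], [5.6, 2.2], [5.8, 1.6]]
```

```bash
python3 -m handwheel '[{"dp":[4.5,4,0],"yaw":0.002},{"dp":[5,3.3,0],"yaw":0.002},{"dp":[5,2.7,0],"yaw":0},{"dp":[5.5,2,0],"yaw":0},{"dp":[6,1.5,0],"yaw":0}]' && python3 nxt.py 6 6 6 6 6 && python3 - <<'E'
from meas import *
img,K,T=grab("scene","s2.png"); cv2.imwrite("pics/s2c.png",cv2.resize(img[170:280,235:370],None,fx=5,fy=5,interpolation=cv2.INTER_CUBIC))
E
```

```text
clock: 13.45
position: [0.4994, 0.1808, 0.1487]
ee_rot: [3.068, 0.465, 0.056]
ft_force: [-7.3, -0.8, 4.0]
grip_width: 0.18
t13.45 th 1.857 r 0.0599 z 0.1487 push 7.25 rad 1.27 Fz 4.0 yaw 0.301 tilt 0.035 g 17.0
[[5.8, 1.4], [5.9, 0.8], [6.0, 0.2], [6.0, -0.4], [5.9, -1.0]]
```

View pics/s2c.png

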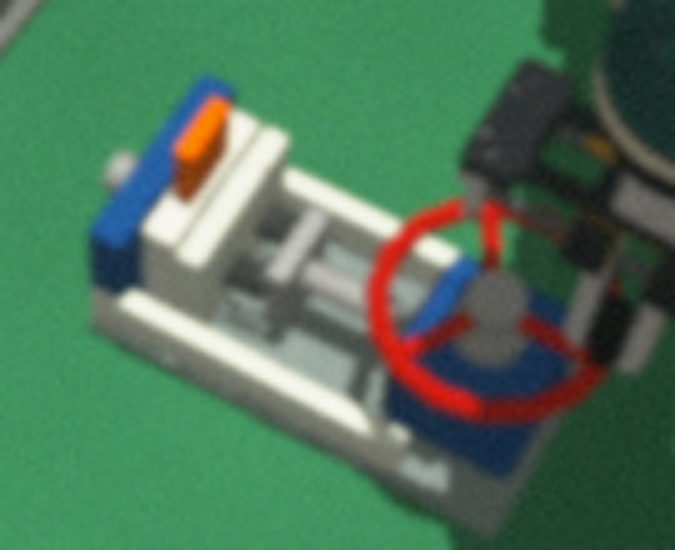

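The scene crop shows the follower's bar at (235,200) almost against the plate at (195,215), with only a thin dark line between. I've turned 3.60 rad and the push is 7.3 N. I'll slow to about 20 mm/s.

```bash
python3 nxt.py 3 3 3 2 2; python3 -m handwheel '[{"dp":[3,0.7,0],"yaw":0},{"dp":[3,0.6,0],"yaw":0},{"dp":[3,0.4,0],"yaw":0},{"dp":[2,0.2,0],"yaw":0},{"dp":[2,0.2,0],"yaw":0}]' && python3 nxt.py 2 2 2 2 2
```

```text
t13.50 th 1.843 r 0.0599 z 0.1487 push 5.50 rad 2.27 Fz 2.4 yaw 0.301 tilt 0.036 g 17.3
[[2.9, 0.7], [2.9, 0.6], [3.0, 0.4], [2.0, 0.2], [2.0, 0.1]]
clock: 14.0
position: [0.5095, 0.1829, 0.1486]
ee_rot: [3.068, 0.464, 0.044]
ft_force: [-6.9, -1.3, 3.7]
grip_width: 0.184
t14.00 th 1.685 r 0.0600 z 0.1486 push 6.99 rad -0.47 Fz 3.7 yaw 0.300 tilt 0.028 g 17.3
[[2.0, 0.2], [2.0, 0.1], [2.0, 0.1], [2.0, -0.0], [2.0, -0.1]]
```

```bash
python3 -m handwheel '[{"dp":[2.5,0.2,0],"yaw":0},{"dp":[2.5,0.1,0],"yaw":0},{"dp":[2.5,0.1,0],"yaw":0},{"dp":[2.5,0,0],"yaw":0},{"dp":[2.5,-0.1,0],"yaw":0}]' && python3 nxt.py 2.5 2.5 2.5 2.5 2.5
```

```text
clock: 14.5
position: [0.518, 0.1834, 0.1486]
ee_rot: [3.069, 0.464, 0.032]
ft_force: [-8.0, -0.6, 2.8]
grip_width: 0.187
t14.50 th 1.543 r 0.0601 z 0.1486 push 7.94 rad -0.82 Fz 2.8 yaw 0.300 tilt 0.020 g 17.6
[[2.5, -0.1], [2.5, -0.2], [2.5, -0.3], [2.5, -0.4], [2.4, -0.5]]
```

```bash
python3 -m handwheel '[{"dp":[2.5,-0.1,0],"yaw":0},{"dp":[2.5,-0.2,0],"yaw":0},{"dp":[2.5,-0.3,0],"yaw":0},{"dp":[2.5,-0.4,0],"yaw":0},{"dp":[2.5,-0.5,0],"yaw":0}]' && python3 nxt.py 2.5 2.5 2.5 2.5 2.5
```

```text
clock: 15.0
position: [0.5264, 0.1825, 0.1486]
ee_rot: [3.07, 0.464, 0.02]
ft_force: [-7.8, 1.0, 3.6]
grip_width: 0.183
t15.00 th 1.401 r 0.0601 z 0.1486 push 7.89 rad -0.32 Fz 3.6 yaw 0.300 tilt 0.013 g 17.2
[[2.5, -0.5], [2.4, -0.6], [2.4, -0.7], [2.4, -0.8], [2.3, -0.9]]
```

```bash
python3 -m handwheel '[{"dp":[2.5,-0.5,0],"yaw":0},{"dp":[2.5,-0.6,0],"yaw":0},{"dp":[2.5,-0.7,0],"yaw":0},{"dp":[2.5,-0.8,0],"yaw":0},{"dp":[2.4,-0.9,0],"yaw":0}]' && python3 nxt.py 2.5 2.5 2.5 2.5 2.5
```

```text
clock: 15.5
position: [0.5347, 0.1806, 0.1486]
ee_rot: [3.072, 0.467, 0.009]
ft_force: [-7.1, 2.0, 1.8]
grip_width: 0.185
t15.50 th 1.260 r 0.0602 z 0.1486 push 7.35 rad -0.31 Fz 1.8 yaw 0.302 tilt 0.005 g 17.3
[[2.4, -0.8], [2.3, -0.9], [2.3, -1.0], [2.2, -1.1], [2.2, -1.2]]
```

```bash
python3 -m handwheel '[{"dp":[2.6,-0.9,0],"yaw":0},{"dp":[2.5,-1,0],"yaw":0},{"dp":[2.5,-1.1,0],"yaw":0},{"dp":[2.4,-1.2,0],"yaw":0},{"dp":[2.4,-1.3,0],"yaw":0}]' && python3 nxt.py 2.7 2.7 2.7 2.7 2.7
```

```text
clock: 16.0
position: [0.5428, 0.1775, 0.1486]
ee_rot: [3.074, 0.471, -0.003]
ft_force: [-7.7, 2.7, 1.4]
grip_width: 0.184
t16.00 th 1.116 r 0.0603 z 0.1486 push 8.13 rad -0.96 Fz 1.4 yaw 0.304 tilt -0.002 g 17.3
[[2.4, -1.2], [2.3, -1.3], [2.3, -1.5], [2.2, -1.6], [2.1, -1.6]]
```

```bash
python3 -m handwheel '[{"dp":[2.4,-1.3,0],"yaw":0},{"dp":[2.4,-1.3,0],"yaw":0},{"dp":[2.3,-1.5,0],"yaw":0},{"dp":[2.2,-1.6,0],"yaw":0},{"dp":[2.2,-1.7,0],"yaw":0}]' && python3 nxt.py 2.7 2.7 2.7 2.7 2.7
```

```text
clock: 16.5
position: [0.5501, 0.1734, 0.1486]
ee_rot: [3.078, 0.476, -0.013]
ft_force: [-6.9, 4.3, 1.4]
grip_width: 0.181
t16.50 th 0.977 r 0.0604 z 0.1486 push 8.14 rad -0.35 Fz 1.4 yaw 0.307 tilt -0.008 g 17.0
[[2.2, -1.6], [2.1, -1.7], [2.1, -1.8], [2.0, -1.8], [1.9, -1.9]]
```

```bash
python3 -m handwheel '[{"dp":[2.3,-1.6,0],"yaw":0},{"dp":[2.2,-1.7,0],"yaw":0},{"dp":[2.1,-1.8,0],"yaw":0},{"dp":[2,-1.8,0],"yaw":0},{"dp":[2,-2,0],"yaw":0}]' && python3 nxt.py 2.7 2.7 2.7 2.7 2.7 && python3 - <<'E'
from meas import *
img,K,T=grab("scene","s3.png"); cv2.imwrite("pics/s3c.png",cv2.resize(img[170:280,235:370],None,fx=5,fy=5,interpolation=cv2.INTER_CUBIC))
E
```

```text
clock: 17.0
position: [0.5566, 0.1685, 0.1486]
ee_rot: [3.082, 0.483, -0.022]
ft_force: [-5.4, 3.8, 0.7]
grip_width: 0.184
t17.00 th 0.843 r 0.0605 z 0.1486 push 6.60 rad -0.75 Fz 0.7 yaw 0.311 tilt -0.014 g 17.3
[[2.0, -1.8], [1.9, -1.9], [1.8, -2.0], [1.7, -2.1], [1.6, -2.2]]
```

View pics/s3c.png

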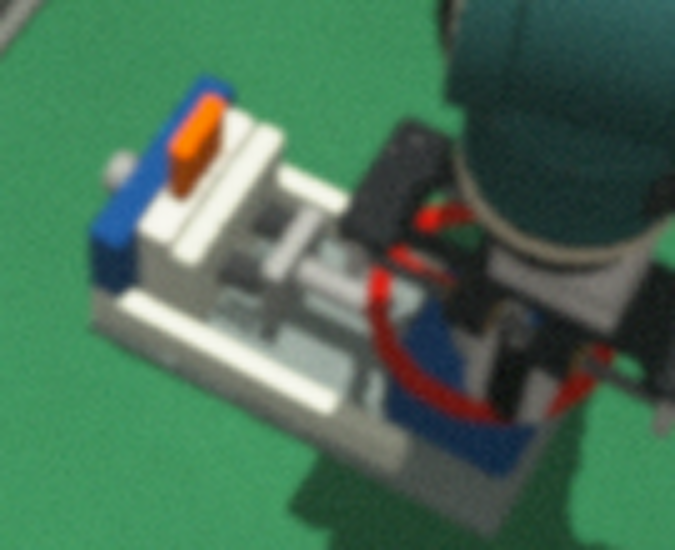

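The follower has now pushed the plate a little toward the head (plate edge at crop x ≈ 140, before 145). The push still reads free. Continuing slowly.

```bash
python3 -m handwheel '[{"dp":[2,-1.8,0],"yaw":-0.003},{"dp":[1.9,-1.9,0],"yaw":-0.003},{"dp":[1.8,-2,0],"yaw":0},{"dp":[1.7,-2.1,0],"yaw":0},{"dp":[1.7,-2.2,0],"yaw":0}]' && python3 nxt.py 2.7 2.7 2.7 2.7 2.7
```

```text
clock: 17.55
position: [0.5619, 0.1633, 0.1486]
ee_rot: [3.089, 0.481, -0.03]
ft_force: [-4.3, 5.6, -0.4]
grip_width: 0.183
t17.55 th 0.719 r 0.0606 z 0.1486 push 7.08 rad 0.48 Fz -0.4 yaw 0.309 tilt -0.019 g 17.2
[[1.7, -2.1], [1.6, -2.1], [1.5, -2.2], [1.4, -2.3], [1.3, -2.3]]
```

```bash
python3 -m handwheel '[{"dp":[1.7,-2.1,0],"yaw":-0.002},{"dp":[1.6,-2.2,0],"yaw":-0.002},{"dp":[1.5,-2.3,0],"yaw":0},{"dp":[1.4,-2.3,0],"yaw":0},{"dp":[1.3,-2.4,0],"yaw":0}]' && python3 nxt.py 2.7 2.7 2.7 2.7 2.7
```

```text
clock: 18.05
position: [0.5662, 0.1578, 0.1486]
ee_rot: [3.096, 0.485, -0.034]
ft_force: [-3.5, 6.9, -3.6]
grip_width: 0.184
t18.05 th 0.604 r 0.0607 z 0.1486 push 7.68 rad 1.00 Fz -3.6 yaw 0.311 tilt -0.022 g 17.3
[[1.5, -2.3], [1.4, -2.3], [1.3, -2.4], [1.2, -2.4], [1.1, -2.5]]
```

```bash
python3 -m handwheel '[{"dp":[1.5,-2.3,0],"yaw":-0.004},{"dp":[1.4,-2.4,0],"yaw":-0.004},{"dp":[1.3,-2.5,0],"yaw":-0.002},{"dp":[1.2,-2.5,0],"yaw":0},{"dp":[1.1,-2.5,0],"yaw":0}]' && python3 nxt.py 2.7 2.7 2.7 2.7 2.7
```

```text
clock: 18.55
position: [0.5701, 0.1516, 0.1487]
ee_rot: [-3.105, -0.479, 0.037]
ft_force: [-2.2, 6.9, -3.5]
grip_width: 0.181
t18.55 th 0.485 r 0.0608 z 0.1487 push 7.13 rad 1.29 Fz -3.5 yaw 0.306 tilt 0.023 g 17.0
[[1.2, -2.4], [1.1, -2.5], [1.0, -2.5], [0.9, -2.6], [0.8, -2.6]]
```

```bash
python3 -m handwheel '[{"dp":[1.2,-2.5,0],"yaw":0},{"dp":[1.1,-2.6,0],"yaw":0},{"dp":[1,-2.6,0],"yaw":0},{"dp":[0.9,-2.6,0],"yaw":0},{"dp":[0.8,-2.6,0],"yaw":0}]' && python3 nxt.py 2.7 2.7 2.7 2.7 2.7
```

```text
clock: 19.05
position: [0.5731, 0.1451, 0.1487]
ee_rot: [-3.095, -0.488, 0.036]
ft_force: [-1.5, 8.4, -4.8]
grip_width: 0.184
t19.05 th 0.367 r 0.0608 z 0.1487 push 8.39 rad 1.58 Fz -4.8 yaw 0.313 tilt 0.023 g 17.3
[[0.9, -2.5], [0.8, -2.6], [0.7, -2.6], [0.6, -2.6], [0.4, -2.7]]
```

```bash
python3 -m handwheel '[{"dp":[0.9,-2.6,0],"yaw":-0.004},{"dp":[0.8,-2.6,0],"yaw":-0.003},{"dp":[0.7,-2.7,0],"yaw":0},{"dp":[0.6,-2.7,0],"yaw":0},{"dp":[0.4,-2.7,0],"yaw":0}]' && python3 nxt.py 2.7 2.7 2.7 2.7 2.7
```

```text
clock: 19.55
position: [0.5752, 0.1388, 0.1487]
ee_rot: [-3.087, -0.487, 0.033]
ft_force: [1.4, 9.4, -6.1]
grip_width: 0.184
t19.55 th 0.258 r 0.0609 z 0.1487 push 8.73 rad 3.74 Fz -6.1 yaw 0.313 tilt 0.021 g 17.3
[[0.6, -2.6], [0.5, -2.7], [0.4, -2.7], [0.3, -2.7], [0.1, -2.7]]
```

The push is now rising (8.4, then 8.7 N), so the plate is being pinched. I'll keep on in slow small arcs.

```bash
python3 -m handwheel '[{"dp":[0.6,-2.7,0],"yaw":-0.004},{"dp":[0.5,-2.7,0],"yaw":-0.003},{"dp":[0.4,-2.8,0],"yaw":0},{"dp":[0.3,-2.8,0],"yaw":0},{"dp":[0.1,-2.8,0],"yaw":0}]' && python3 nxt.py 2.8 2.8 2.8 2.8 2.8
```

```text
clock: 20.05
position: [0.5766, 0.1324, 0.1487]
ee_rot: [-3.078, -0.486, 0.027]
ft_force: [3.2, 9.2, -8.2]
grip_width: 0.186
t20.05 th 0.150 r 0.0609 z 0.1487 push 8.60 rad 4.54 Fz -8.2 yaw 0.313 tilt 0.017 g 17.5
[[0.4, -2.8], [0.2, -2.8], [0.1, -2.8], [-0.0, -2.8], [-0.2, -2.8]]
```

```bash
python3 -m handwheel '[{"dp":[0.8,-2.8,-0.5],"yaw":-0.004},{"dp":[0.5,-2.8,-0.5],"yaw":-0.003},{"dp":[0.3,-2.8,0],"yaw":0},{"dp":[0.1,-2.8,0],"yaw":0},{"dp":[-0.1,-2.8,0],"yaw":0}]' && python3 nxt.py 2.8 2.8 2.8 2.8 2.8
```

```text
clock: 20.55
position: [0.5771, 0.1263, 0.1489]
ee_rot: [-3.07, -0.487, 0.022]
ft_force: [3.2, 10.6, -7.1]
grip_width: 0.184
t20.55 th 0.050 r 0.0609 z 0.1489 push 10.45 rad 3.77 Fz -7.1 yaw 0.315 tilt 0.014 g 17.3
[[0.1, -2.8], [-0.1, -2.8], [-0.2, -2.8], [-0.3, -2.8], [-0.4, -2.8]]
```

```bash
python3 -m handwheel '[{"dp":[0.4,-2.8,-0.5],"yaw":-0.004},{"dp":[0.1,-2.8,0],"yaw":-0.004},{"dp":[0,-2.8,0],"yaw":0},{"dp":[-0.2,-2.8,0],"yaw":0},{"dp":[-0.3,-2.8,0],"yaw":0}]' && python3 nxt.py 2.8 2.8 2.8 2.8 2.8
```

```text
clock: 21.05
position: [0.5772, 0.1202, 0.1489]
ee_rot: [-3.061, -0.486, 0.013]
ft_force: [5.5, 9.7, -9.8]
grip_width: 0.184
t21.05 th -0.050 r 0.0609 z 0.1489 push 10.01 rad 5.05 Fz -9.8 yaw 0.315 tilt 0.008 g 17.3
[[-0.2, -2.8], [-0.3, -2.8], [-0.5, -2.8], [-0.6, -2.7], [-0.7, -2.7]]
```

```bash
python3 -m handwheel '[{"dp":[0.2,-2.8,-0.5],"yaw":-0.004},{"dp":[-0.1,-2.8,0],"yaw":-0.004},{"dp":[-0.3,-2.8,0],"yaw":0},{"dp":[-0.5,-2.8,0],"yaw":0},{"dp":[-0.6,-2.8,0],"yaw":0}]' && python3 nxt.py 2.8 2.8 2.8 2.8 2.8
```

```text
clock: 21.55
position: [0.5766, 0.114, 0.1489]
ee_rot: [-3.053, -0.486, 0.003]
ft_force: [5.9, 9.2, -10.7]
grip_width: 0.185
t21.55 th -0.153 r 0.0610 z 0.1489 push 10.02 rad 4.42 Fz -10.7 yaw 0.315 tilt 0.002 g 17.4
[[-0.5, -2.8], [-0.6, -2.7], [-0.7, -2.7], [-0.9, -2.7], [-1.0, -2.6]]
```

```bash
python3 -m handwheel '[{"dp":[-0.2,-2.8,-0.5],"yaw":-0.004},{"dp":[-0.4,-2.8,0],"yaw":-0.004},{"dp":[-0.6,-2.8,0],"yaw":0},{"dp":[-0.8,-2.7,0],"yaw":0},{"dp":[-0.9,-2.7,0],"yaw":0}]' && python3 nxt.py 2.8 2.8 2.8 2.8 2.8
```

```text
clock: 22.05
position: [0.5753, 0.1075, 0.1489]
ee_rot: [-3.046, -0.485, -0.01]
ft_force: [8.2, 10.1, -12.5]
grip_width: 0.188
t22.05 th -0.261 r 0.0611 z 0.1489 push 11.87 rad 5.36 Fz -12.5 yaw 0.315 tilt -0.007 g 17.6
[[-0.8, -2.7], [-0.9, -2.6], [-1.0, -2.6], [-1.2, -2.6], [-1.3, -2.5]]
```

The push is about 11.9 N after 5.72 rad, which matches the fit of 7.5 N free, pinch at ≈ 5.0 rad and about 0.7 rad beyond. One short confirming nudge.

```bash
python3 -m handwheel '[{"dp":[-0.6,-2.5,0],"yaw":-0.002},{"dp":[-0.8,-2.5,0],"yaw":0}]' && python3 nxt.py 2.8
```

```text
clock: 22.25
position: [0.5747, 0.1052, 0.1489]
ee_rot: [-3.043, -0.486, -0.016]
ft_force: [7.3, 11.3, -9.9]
grip_width: 0.192
t22.25 th -0.300 r 0.0612 z 0.1489 push 12.92 rad 3.68 Fz -9.9 yaw 0.317 tilt -0.010 g 18.0
[[-0.9, -2.7]]
```

The fit over all slow readings puts it at ≈ 11.9 N now, where 11.7 is ideal. I'll stop here, let the arm rest, then open the jaws.

```bash
python3 -m handwheel '[{"dp":[0,0,0],"yaw":0},{"dp":[0,0,0],"yaw":0}]' && python3 nxt.py 1
```

```text
clock: 22.45
position: [0.5749, 0.1053, 0.1488]
ee_rot: [-3.043, -0.488, -0.017]
ft_force: [0.7, 2.1, -2.6]
grip_width: 0.182
t22.45 th -0.299 r 0.0613 z 0.1488 push 2.17 rad 0.06 Fz -2.6 yaw 0.318 tilt -0.011 g 17.1
[[-0.3, -1.0]]
```

```bash
python3 -m handwheel '[{"dp":[0,0,0],"yaw":0},{"dp":[0,0,0],"yaw":0},{"dp":[0,0,0],"yaw":0},{"dp":[0,0,0],"yaw":0}]' 0.45 && python3 nxt.py 1 && python3 - <<'E'
from meas import *
img,K,T=grab("wrist","w12.png"); np.savez("w12.npz",K=K,T=T)
E
```

```text
clock: 22.85
position: [0.5749, 0.1051, 0.1493]
ee_rot: [-3.043, -0.487, -0.017]
ft_force: [0.2, -0.2, 0.5]
grip_width: 0.442
t22.85 th -0.301 r 0.0614 z 0.1493 push -0.13 rad 0.28 Fz 0.5 yaw 0.317 tilt -0.011 g 41.6
[[-0.3, -1.0]]
```

View pics/w12.png

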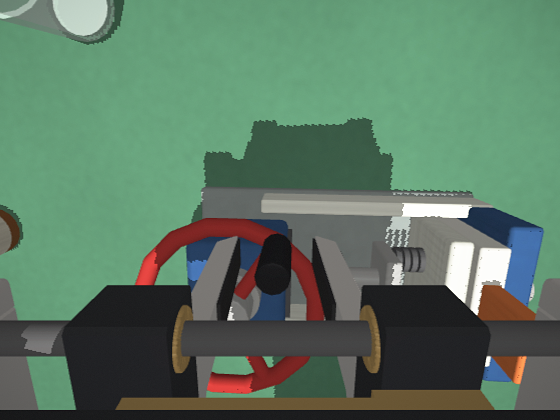

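The knob at (275,262) stands free between the open jaws. I'll lift straight up and back off to look.

```bash
python3 -m handwheel '[{"dp":[0,0,10],"yaw":0},{"dp":[0,0,25],"yaw":0},{"dp":[0,0,35],"yaw":0},{"dp":[0,0,30],"yaw":0},{"dp":[0,0,10],"yaw":0}]' && python3 -m handwheel '[{"dp":[-20,-20,0],"yaw":0},{"dp":[-25,-25,0],"yaw":0},{"dp":[-25,-25,0],"yaw":0},{"dp":[-10,-10,0],"yaw":0},{"dp":[0,0,0],"yaw":0}]' && python3 - <<'E'
from meas import *
img,K,T=grab("wrist","w13.png"); np.savez("w13.npz",K=K,T=T); s=r.observe(); print(s["position"],s["clock"],s["ft_force"])
img,K,T=grab("scene","s4.png"); cv2.imwrite("pics/s4c.png",cv2.resize(img[90:380,160:450],None,fx=2,fy=2,interpolation=cv2.INTER_CUBIC))
E
```

```text
clock: 23.4
position: [0.5736, 0.1048, 0.2645]
ee_rot: [-3.043, -0.487, -0.014]
ft_force: [-0.3, 0.3, 0.6]
grip_width: 0.449
clock: 23.9
position: [0.4907, 0.023, 0.2671]
ee_rot: [-3.043, -0.488, -0.019]
ft_force: [0.5, 0.2, 0.9]
grip_width: 0.45
[0.4913 0.0237 0.2672] 23.95 [0.3102 0.0805 0.2437]
```

View pics/w13.png

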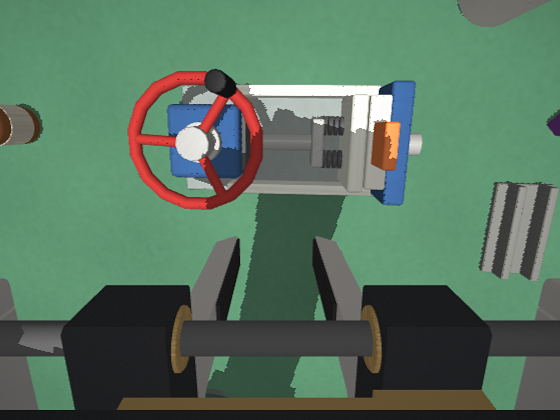

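View pics/s4c.png

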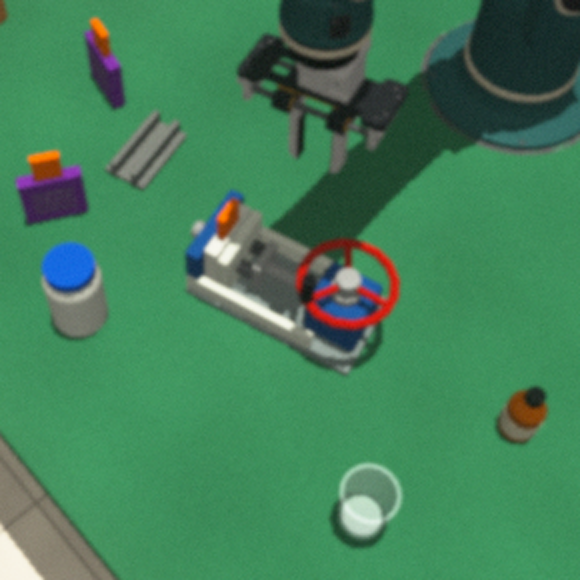

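The plate stands upright between head and follower (tab at wrist px (385,145)). The gripper is clear, and the jar, bottle and beaker stand where they were. One last check covers the wheel angle after release and the plate's squareness.

```bash
python3 - <<'E'
from meas import *
f=np.load("w13.npz");K,T=f["K"],f["T"]; img=cv2.imread("pics/w13.png")
print(proj(K,T,[.5749,.1051,.165]), "predicted knob top px if wheel held at release pose")
cv2.imwrite("pics/w13c.png",np.hstack([cv2.resize(img[60:120,190:250],(400,400),interpolation=cv2.INTER_NEAREST),cv2.resize(img[70:215,300:430],None,fx=2.76,fy=2.76,interpolation=cv2.INTER_NEAREST)[:400]]))
a=cv2.imread("pics/scene0.png");b=cv2.imread("pics/s4.png")
for n,(x0,y0,x1,y1) in dict(jar=(175,205,222,265),bottle=(405,275,440,320),beaker=(320,315,370,368)).items():
    print(n,"mean abs diff",cv2.absdiff(a[y0:y1,x0:x1],b[y0:y1,x0:x1]).mean())
E
```

```text
[216.3168  80.3652] predicted knob top px if wheel held at release pose
jar mean abs diff 2.2745862884160757
bottle mean abs diff 2.398730158730159
beaker mean abs diff 2.198993710691824
```

View pics/w13c.png

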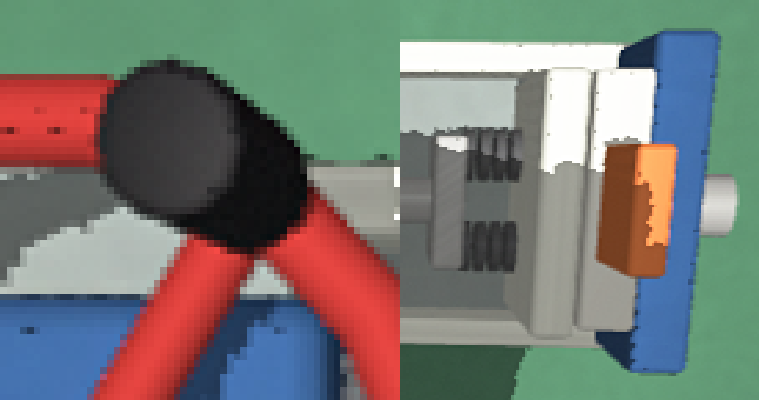

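The knob top is at (215.5,81) against (216.3,80.4) predicted for the release pose, so the wheel stayed where I left it. The plate is square and flush between follower and head, and the bystanders have not moved. Handing in.

```bash
python3 -c "
from workcell import r
print(r.job_done()); print(r.observe()['clock'])"
```

```text
the job is handed in; nothing more can be done
None
the job is handed in; nothing more can be done
```

I lifted the white plate from the rack by its orange tab, stood it in the press slot and let go. I then wound the wheel clockwise about 5.76 rad by the knob, released it and backed the gripper clear. I handed in at about 24 s of the 72 s allowed; no verdict is reported.

- **Tightness:** Slow push was about 7.5 N running free and began to rise at roughly 5.0 rad. The last two single readings were 11.9 and 12.9 N. The fit over all slow readings gives about 11.9 N, against 11.7 N ideal.
- **After letting go:** The knob top was within about 1 px of where it should be if the wheel held, and the wrist force was near zero. The plate looks upright, square and flush between follower and head. The jar, bottle and beaker are unchanged in the scene view.
- **Checks that disagreed:** Force readings scatter by about 0.5 to 0.7 N, so the firm push is only known to about that. I set the plate down about 1 mm from the head instead of the 4 to 5 mm I aimed for, still within tolerance. The head's inner face measured 2 to 4 mm differently between views.

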